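# Bring the leaf plate from the slotted rack to the light viewer

## Robot

A 6-joint arm with a two-finger parallel gripper is mounted at the origin on the work surface. World frame = base frame: x ahead of the robot, y to its left, z up, the work surface at z = 0. Lengths are in mm, angles in rad, forces in N, time in s.
With the tool pointing down it reaches from about 350 to 725 mm from the base axis. Payload 6 kg.
Tool frame: the origin (TCP) lies midway between the tips of the shut fingers; the grasp point (between the pads) lies 19 mm behind it; z points along the fingers, y is the direction in which the jaws open and shut (so a half turn about z gives the same grasp; the last joint's range is limited). The gripper opens to 85 mm and grips with 20 to 120 N. Pads are 22 mm wide; open, the fingers measure 114 mm over their backs; the gripper's body (76 mm by 85 mm) begins 54 mm behind the grasp point. The pads swing forward as they close: fully open they stand 13 mm farther back than shut.
Start: joints at [1.525, 0.04, 0.085, 0, -1.615, -0.334], TCP at [222.413, 557.23, 231.261] pointing down, gripper open.
Joint ranges: [-2.56, 2.56], [-1.29, 2.01], [-1.08, 1.49], [-3.29, 1.98], [-2.81, -0.18], [-2.99, 2.99]. Speed limits (rad/s): [2.57, 2.57, 3.01, 3.14, 3.14, 3.14].

## Interface

Orientations are given as a unit quaternion [x, y, z, w].
In Python, from rig import telemetry, optics, ticket gives the robot as it stands.
- The arm moves only by the tool send_rows, never from a script. Its argument "steps" is a list of rows, each an object of numbers: "tx", "ty", "tz": the shift along the tool's x, y, z in units of 500 mm (1.0 is 500 mm); "rx", "ry", "rz": the turn, a rotation vector about the tool's x, y, z in units of 60 degrees (1.0 is 60 degrees); "grip": the gripper command: -1 is shut, 1 is fully open, values between are in proportion. In form: [{"tx": .., "ty": .., "tz": .., "rx": .., "ry": .., "rz": .., "grip": ..}, ...]. A call has 1 to 20 rows; each row is the pose to reach, as a shift and turn from the pose commanded when the call began, along the tool's axes at that moment; what a row does not reach only later rows make up. A row lasts 1/8 s, in which the tool goes at most 62.5 mm and 10.7 degrees, less where a joint would pass 70% of its speed; a pose out of reach is approached as far as the arm can. A call with a number of a shift or a turn outside -1 to 1 is refused whole. A call with a gripper value outside its range is refused whole. The fingers move at their own pace and stop on an object; the grip force is fixed at half the most. Time passes only in rows, so rows that repeat a pose let the fingers close. It gives the time, the measured TCP pose, the force and the opening at its end, in the units of the state.
- telemetry.observe(): the state, without advancing time (a new reading comes with each control period).
- optics.grab_frame(name): name is "scene" or "top" or "wrist"; returns a dict with "img" (384x512x3 uint8, red, green, blue), "camera_matrix" (3x3 intrinsics, pixels), "R" (3x3) and "t" (3): a world point X has camera coordinates R X + t; the wrist camera has in their place "hand_eye" (4x4, takes a point from camera to tool coordinates, whose origin is the TCP and whose axes are the flange's). Camera axes: x right, y down, z forward; pixel columns grow to the right and rows downward; lengths in mm; the calibration is good to about 2 mm. A picture is of the moment at which its call begins: read the wrist's pose just before it. There is no depth.
- ticket.hand_in(): hands the job in, once; it reports no verdict.
The state is a dict: "time": time; "joint_pos": joint angles; "joint_velocities": joint speeds; "tau": joint torques, N m; "eef_pos": TCP position; "ee_rot": TCP orientation; "contact_force": force on the tool from outside, world axes, zero at the start; "ft_torque": the same for the moment, N m; "grip_width": finger opening in mm.
Only numpy, scipy, OpenCV 4.12 (cv2) and the standard library are available. Lean on these libraries where they do the work, as an engineer would, in place of code of your own. Each camera call takes 0.05 s, during which the arm holds its last target.

## Task

Draw the green-edged glass plate straight up out of its slot in the wooden rack, lean it on the middle of the small easel's face and let go, so that you can take it again by its long sides. Then lay it flat and lengthwise along the middle of the light viewer's raised bed, short of the red roller (set it down, do not drop it), and slide it along the bed until it has swung the switch's roller arm aside and meets the two black stops. Leave it lying there, and leave the other plates, the jar and the dish where they are.

Things in the scene. Friction and masses are not known exactly. Their poses are not given: they have to be found in the camera images.
- green_plate_center (a point): glass plate bound with green tape on all edges, 64 mm wide, 8 mm thick, 110 mm tall, about 140 g, standing on a short edge in one of the three rack slots (any); this point is its centre. Axes: x through the thickness, y across the width, z along the 110 mm length (up at the start), with a pressed leaf between the panes; the plate to be moved
- red_plate_center (a point): glass plate bound with red tape on all edges, 64 mm wide, 8 mm thick, 110 mm tall, about 140 g, standing on a short edge in one of the three rack slots (any); this point is its centre. Axes: x through the thickness, y across the width, z along the 110 mm length (up at the start); a bystander
- yellow_plate_center (a point): glass plate bound with yellow tape on all edges, 64 mm wide, 8 mm thick, 110 mm tall, about 140 g, standing on a short edge in one of the three rack slots (any); this point is its centre. Axes: x through the thickness, y across the width, z along the 110 mm length (up at the start); a bystander
- rack: fixed wooden rack, 150 mm along its x, 82 mm along its y, 57 mm high; origin at the centre of its underside. Three slots at x = -50, 0, +50 mm, each 11 mm wide (x) and 70 mm long (y), 45 mm deep, floor 12 mm up; plates stand in them facing along x, 65 mm above the rack, tops 122 mm above the table
- easel_rest (a point): where the centre of a plate lies when it leans on the fixed easel, about 85 mm above the table. Axes: z up, y across, x horizontal towards the easel's back: its front looks to -x and its face leans back 40 degrees from vertical (top towards +x). The plate stands on a 64 mm short edge, its length along the slope. Easel base 120 x 90 x 10 mm
- easel_ledge (a point): the corner, 40 mm above the table, where the easel's face meets the black ledge that carries the plate's foot; axes as easel_rest. The ledge is square to the face and 24 mm deep. Face and ledge are 44 mm wide, so a plate overhangs 10 mm at both sides; the aluminium face ends 62 mm up the slope, leaving the plate's upper 48 mm free behind
- viewer: fixed light viewer: white base 230 mm along its x, 130 mm along y, 16 mm high; origin at the centre of its underside. A raised white bed 44 mm wide runs along x at y = 0, from x = -108 to +78 mm, its top 50 mm above the table, so a plate on it overhangs 10 mm at both sides. A blue switch block up to 52 mm above the table stands at x = 54 to 90, y = 35 to 61 mm
- viewer_home (a point): where the centre of the plate lies when it is home: flat on the bed against both stops, at x = 22.5, y = 0, z = 54 mm in the viewer's frame; axes as the viewer's, +x towards the stops. The two black stops, 12 mm square and 10 mm above the bed, stand at y = -20 and +20 mm, their faces 55 mm ahead of this point
- switch_roller (a point): centre of the switch's red roller (14 mm diameter, 12 mm tall), 10 mm above the bed, on the bed's centre line at rest, its near side 17.5 mm before the stop faces. It hangs from a steel arm 44 mm long (19 mm above the bed at its top) that pivots on an upright pin on the blue block
- switch (a joint): angle of the roller arm, rad: 0 at rest, grows as the roller is pushed towards the stops (+x of the viewer), trips at 0.30, about 0.41 with a plate against the stops. A light spring (about 0.2 N at the roller) returns it when let go; the friction of the lying plate is enough to hold it
- jar: bystander: amber jar with white cap, 60 mm diameter, 85 mm tall, loose; origin at the centre of its underside
- dish: bystander: shallow blue dish, 90 mm diameter, 16 mm high, loose; origin at the centre of its underside
There are look-alikes about, which are no part of the job. What is shaped like the part that bears green_plate_center but blue is not meant.

How it is judged (in metres and radians):
On the way, in this order (a step that is already met when the one before it is completed fails the run):
1. the green plate is drawn up clear of its slot, still upright (height (world z) of green_plate_center above 0.114 m and angle between green_plate_center's own z axis and vertical below 0.3 rad and horizontal distance between green_plate_center and rack below 0.1 m), for 0.05 s.
2. the green plate leans on the easel, let go (distance between green_plate_center and easel_rest below 0.018 m and contact force between the fingers and green_plate below 0.05 N and angle between green_plate_center's own z axis and vertical between 0.55 and 0.85 rad and linear speed of green_plate below 0.03 m/s), for 0.3 s.
3. the green plate lies flat and lengthwise on the bed, the switch not yet pushed ((angle between green_plate_center's own x axis and vertical below 0.1 rad or angle between green_plate_center's own x axis and vertical above 3.0416 rad) and z of green_plate_center in the frame of viewer between 0.05 and 0.059 m and angle between the z axis of green_plate_center and the x axis of viewer, either way round below 0.12 rad and y of green_plate_center in the frame of viewer between -0.01 and 0.01 m and value of joint switch below 0.05 rad), for 0.2 s.
At the end, for the whole second after the job is handed in: Green plate flat (within 0.1 rad) on the bed, lengthwise within 0.12 rad, within 10 mm of the bed's centre line and about 5 mm of the stops, switch arm pushed past 0.30 rad, at rest and released; other plates, jar and dish where they were ((angle between green_plate_center's own x axis and vertical below 0.1 rad or angle between green_plate_center's own x axis and vertical above 3.0416 rad) and z of green_plate_center in the frame of viewer between 0.05 and 0.059 m and angle between the z axis of green_plate_center and the x axis of viewer, either way round below 0.12 rad and y of green_plate_center in the frame of viewer between -0.01 and 0.01 m and value of joint switch above 0.3 rad and x of green_plate_center in the frame of viewer between 0.016 and 0.026 m and contact force between the fingers and green_plate below 0.05 N and linear speed of green_plate below 0.02 m/s); the robot touches nothing.
It fails at once if another plate is disturbed (moved more than 15 mm) (distance of any of red_plate_center, yellow_plate_center from where it was at the start of the episode above 0.015 m).
It fails at once if the jar or the dish is disturbed (moved more than 15 mm) (distance of any of jar, dish from where it was at the start of the episode above 0.015 m).
It fails at once if the plate is banged down on the viewer or its stops (over 80 N) (contact force between green_plate and viewer above 80 N).
It fails at once if the plate is dropped on the viewer: let go with its underside more than about 10 mm above the bed (horizontal distance between green_plate_center and viewer_home below 0.12 m and z of green_plate_center in the frame of viewer above 0.065 m and contact force between the fingers and green_plate below 0.05 N).
It also fails if it takes over 64 s, if anything falls off the work surface, if the arm or the gripper's body presses on something with over 40 N, if the wrist force passes 120 N, or if a joint passes its speed limit or range.

## Working session

There is one attempt and no reset: what is moved stays moved. The work goes in short steps, Python scripts to look and compute and a tool call to move; the robot and the scene stay as the last step left them, time stands still between calls to the robot, and variables do not carry over. Pictures are saved under pics/ and viewed, and the job is handed in when it is done.

Besides the shell and the picture viewer there is one more tool, called after "Call:" by a JSON object that holds its "method" and its "body". send_rows: Moves the arm, as the interface text tells. Shifts and turns lie within -1 to 1; 1 stands for 500 mm of shift or 60 degrees of turn. Its arguments: {"type":"object","properties":{"steps":{"type":"array","items":{"type":"object","properties":{"tx":{"type":"number"},"ty":{"type":"number"},"tz":{"type":"number"},"rx":{"type":"number"},"ry":{"type":"number"},"rz":{"type":"number"},"grip":{"type":"number"}}}}},"required":["steps"]}

```bash
mkdir -p pics; ls
python3 - <<'E'
from rig import telemetry, optics
import cv2,numpy as np
print(telemetry.observe())
for n in ("scene","top","wrist"):
    f=optics.grab_frame(n)
    cv2.imwrite(f"pics/{n}0.png",f["img"][:,:,::-1])
    np.savez(f"{n}0.npz",**f)
    print(n,{k:v.round(3).tolist() for k,v in f.items() if k!="img"})
E
```

```text
pics
{'time': 0.0, 'joint_pos': array([ 1.52472490e+00,  4.08225879e-02,  8.38045303e-02, -4.53873041e-04,
       -1.61549722e+00, -3.33704822e-01]), 'joint_velocities': array([ 0.00088099,  0.00091148, -0.00019112,  0.00054707, -0.00064546,
       -0.00057039]), 'tau': array([-5.66711878e-04, -3.68192911e+01,  3.47423565e+01,  6.93246827e+00,
       -5.22265647e-03,  8.07894764e-06]), 'eef_pos': array([222.23010078, 556.97502484, 230.27122342]), 'ee_rot': array([ 9.82026847e-01, -1.88739191e-01, -1.01196617e-04,  8.83095888e-04]), 'contact_force': array([-0.24346284,  0.38066048, -0.78540151]), 'ft_torque': array([-0.03026081, -0.00540416, -0.05370267]), 'grip_width': 85.40094976657899}
scene {'camera_matrix': [[351.251, 0.0, 250.909], [0.0, 351.251, 195.895], [0.0, 0.0, 1.0]], 'R': [[-0.158, 0.987, 0.012], [0.593, 0.105, -0.799], [-0.79, -0.119, -0.602]], 't': [53.916, -256.541, 1378.122]}
top {'camera_matrix': [[359.587, 0.0, 256.046], [0.0, 359.587, 188.261], [0.0, 0.0, 1.0]], 'R': [[-0.028, -1.0, -0.007], [-0.996, 0.028, -0.088], [0.088, 0.004, -0.996]], 't': [65.429, 562.007, 1009.189]}
wrist {'camera_matrix': [[288.108, 0.0, 254.434], [0.0, 288.108, 195.733], [0.0, 0.0, 1.0]], 'hand_eye': [[-0.0, -0.946, -0.324, 82.903], [1.0, -0.0, -0.0, -0.668], [0.0, -0.324, 0.946, -142.821], [0.0, 0.0, 0.0, 1.0]]}
```

View pics/scene0.png

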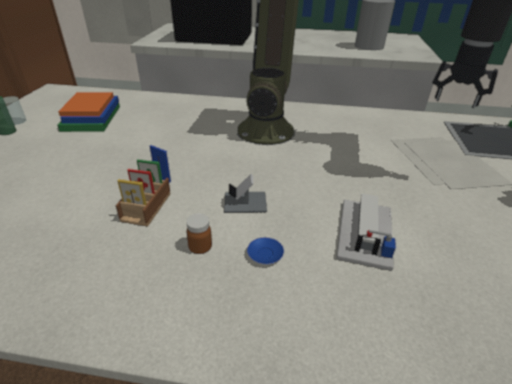

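View pics/top0.png

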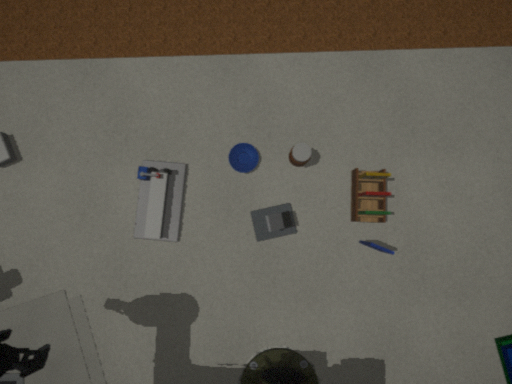

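View pics/wrist0.png

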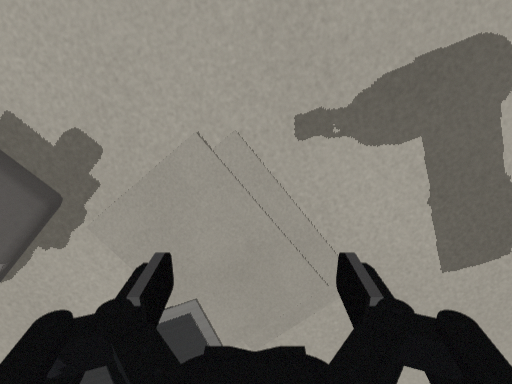

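Candidates: green-edged plate, rear slot (scene 149,168 / top 375,212); red (141,180 / 375,194); yellow (131,192 / 375,176); blue look-alike off the rack (160,163 / 378,246). I choose the green one and check it in crops.

Run:
```python
import cv2
s=cv2.imread("pics/scene0.png");t=cv2.imread("pics/top0.png")
def crop(im,x,y,w,h,k,n):
    c=cv2.resize(im[y:y+h,x:x+w],None,fx=k,fy=k,interpolation=cv2.INTER_CUBIC)
    cv2.imwrite(f"pics/{n}.png",cv2.convertScaleAbs(c,alpha=1.5))
crop(t,340,150,75,110,5,"c_rack")
crop(s,100,135,100,100,6,"c_srack")
crop(t,240,195,75,55,8,"c_easel")
crop(t,125,150,75,100,6,"c_view")
```

```text
(no output)
```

View pics/c_rack.png

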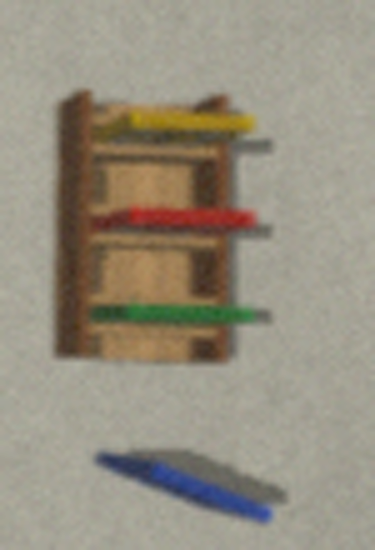

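View pics/c_srack.png

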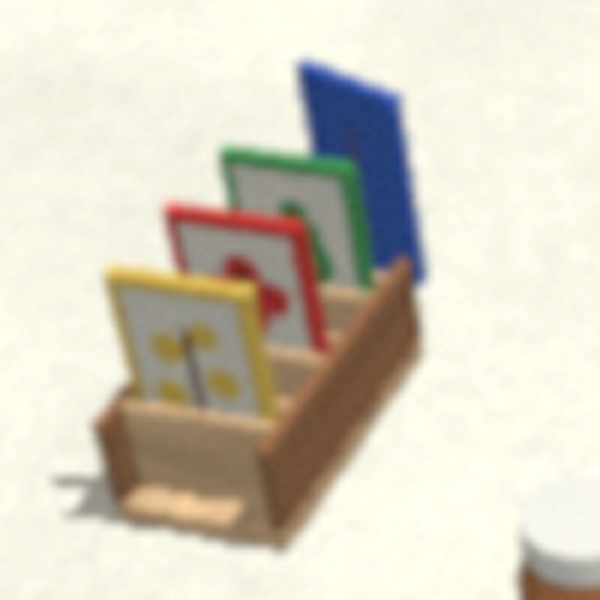

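View pics/c_easel.png

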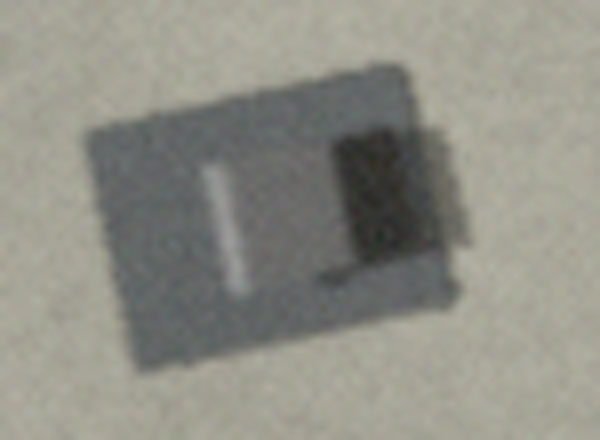

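View pics/c_view.png

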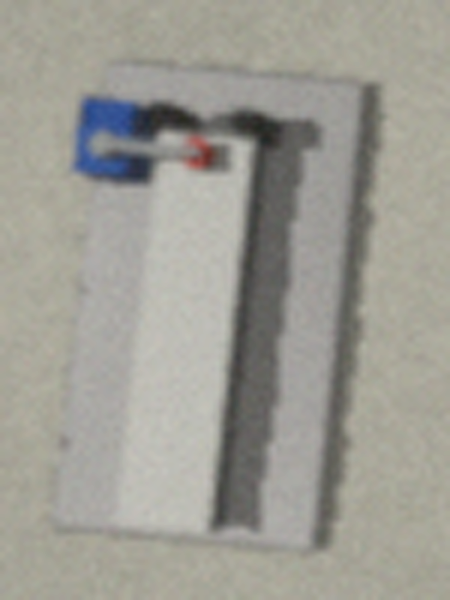

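The crops show: the green plate (leaf picture) in the slot nearest the robot, red and yellow ahead of it, and the blue one outside the rack. The easel's black ledge is on the right of the top image, so its front faces world -y. The viewer's stops and switch are at the top of the image, so its +x is about world +x.

```bash
cat > h.py <<'E'
import numpy as np,cv2
from scipy.optimize import least_squares
from scipy.spatial.transform import Rotation as Ro
def load(n): return dict(np.load(n))
def proj(f,X):
    X=np.atleast_2d(X).astype(float)
    return cv2.projectPoints(X,cv2.Rodrigues(f["R"])[0],f["t"],f["camera_matrix"],None)[0][:,0]
def onz(f,uv,z):
    uv=np.atleast_2d(uv).astype(float)
    d=np.c_[uv,np.ones(len(uv))]@np.linalg.inv(f["camera_matrix"]).T@f["R"]
    c=-f["R"].T@f["t"]; return c+d*((z-c[2])/d[:,2])[:,None]
def fit(obs,x0):
    # obs: list of (frame, local pts Nx3, px Nx2); unknown x,y,yaw
    def W(p,L): 
        c,s=np.cos(p[2]),np.sin(p[2]);L=np.asarray(L,float)
        return np.c_[p[0]+c*L[:,0]-s*L[:,1],p[1]+s*L[:,0]+c*L[:,1],L[:,2]]
    r=least_squares(lambda p:np.concatenate([(proj(f,W(p,L))-np.asarray(u)).ravel() for f,L,u in obs]),x0,x_scale=[10,10,.1],loss='soft_l1')
    return r.x,r.fun.round(1)
def wristframe(f,pos,quat):
    T=np.eye(4);T[:3,:3]=Ro.from_quat(quat).as_matrix();T[:3,3]=pos
    M=np.linalg.inv(T@f["hand_eye"]);g=dict(f);g["R"]=M[:3,:3];g["t"]=M[:3,3];return g
E
python3 - <<'E'
from h import *
t=load("top0.npz")
g=lambda o,k,p:np.array(o)+(np.array(p,float)+.5)/k-.5
print("green top",onz(t,g((340,150),5,[(130,313),(253,316)]),122))
print("red top",onz(t,g((340,150),5,[(130,217),(255,219)]),122))
print("yel top",onz(t,g((340,150),5,[(130,120),(255,122)]),122))
e=lambda p:g((240,195),8,p)
print("easel base",onz(t,e([(88,130),(400,65),(460,300),(138,370)]),10))
print("face top",onz(t,e([(205,165),(240,293)]),87.5))
v=lambda p:g((125,150),6,p)
print("bed near end",onz(t,v([(117,527),(213,530)]),50))
print("bed far",onz(t,v([(158,130),(255,140)]),50))
print("base",onz(t,v([(52,526),(322,548),(378,85),(105,63)]),16))
print("roller",onz(t,v([(205,152)]),64))
E
```

```text
green top [[ 484.93954762 -232.08993044  122.        ]
 [ 481.61987047 -295.39375708  122.        ]]
red top [[ 534.63581597 -234.80080044  122.        ]
 [ 531.76151067 -299.46581653  122.        ]]
yel top [[ 585.32471407 -237.56581716  122.        ]
 [ 582.40872983 -302.53654391  122.        ]]
easel base [[499.72794361  67.38449937  10.        ]
 [520.11169589 -46.51495079  10.        ]
 [434.80279537 -65.07351019  10.        ]
 [412.98942462  51.67521613  10.        ]]
face top [[484.92154931  26.84007205  87.5       ]
 [441.97461992  16.43785125  87.5       ]]
bed near end [[433.23072104 364.20407338  50.        ]
 [430.62718017 319.70350454  50.        ]]
bed far [[618.03225844 344.78729106  50.        ]
 [611.97855107 299.12540253  50.        ]]
base [[433.22396344 406.15983613  16.        ]
 [419.22732366 276.85424167  16.        ]
 [641.95682412 247.57461596  16.        ]
 [656.64556635 380.73650003  16.        ]]
roller [[605.10168116 318.82505206  64.        ]]
```

```bash
cat >> h.py <<'E'
def pose(x,y,z,psi,phi=0):
    a=np.radians(psi);X=np.array([np.cos(a),np.sin(a),0]);Z=np.array([0,0,-1.]);Y=np.cross(Z,X)
    return np.array([x,y,z],float),np.c_[X,Y,Z]@Ro.from_euler('y',phi,degrees=True).as_matrix()
def rel(A,B):
    d=A[1].T@(B[0]-A[0])/500; r=np.degrees(Ro.from_matrix(A[1].T@B[1]).as_rotvec())/60
    return np.r_[d,r].round(4)
def now():
    from rig import telemetry
    s=telemetry.observe(); return np.array(s["eef_pos"]),Ro.from_quat(s["ee_rot"]).as_matrix()
def plan(*ws,start=None):
    A=start or now()
    for B in ws:
        r=rel(A,B);n=max(np.linalg.norm(r[:3])*500/62.5,np.linalg.norm(r[3:])*60/10.7)
        print("from",A[0].round(1),"shift",r[:3],"rot",r[3:],"minrows %.1f"%n);A=B
def snap(name,tag,crop=None,k=1,gain=1.5):
    from rig import optics,telemetry
    s=telemetry.observe();f=optics.grab_frame(name)
    if name=="wrist": f=wristframe(f,s["eef_pos"],s["ee_rot"])
    np.savez(tag+".npz",**{k_:np.asarray(v) for k_,v in f.items()})
    im=f["img"][:,:,::-1]
    if crop: x,y,w,h=crop;im=im[y:y+h,x:x+w]
    im=cv2.convertScaleAbs(cv2.resize(im,None,fx=k,fy=k,interpolation=cv2.INTER_CUBIC),alpha=gain)
    cv2.imwrite(f"pics/{tag}.png",im);return f
E
python3 - <<'E'
from h import *
plan(pose(380,300,260,-75.8),pose(440,0,260,-129.8),pose(483.3,-263.7,245,176.9))
E
```

```text
from [222.3 557.  230.5] shift [ 0.4835  0.3606 -0.0584] rot [ 1.200e-03 -7.000e-04  9.007e-01] minrows 5.1
from [380. 300. 260.] shift [0.6111 0.0309 0.    ] rot [0.  0.  0.9] minrows 5.0
from [440.   0. 260.] shift [ 0.3498 -0.4041  0.03  ] rot [0.     0.     0.8883] minrows 5.0
```

Call:
{"method": "send_rows", "body": {"steps": [{"tx": 0.1,"ty": 0.072,"tz": -0.012,"rz": 0.17,"grip": 1},{"tx": 0.2,"ty": 0.144,"tz": -0.024,"rz": 0.34,"grip": 1},{"tx": 0.3,"ty": 0.22,"tz": -0.036,"rz": 0.51,"grip": 1},{"tx": 0.4,"ty": 0.3,"tz": -0.05,"rz": 0.68,"grip": 1},{"tx": 0.4835,"ty": 0.36,"tz": -0.0584,"rx": 0.001,"rz": 0.9,"grip": 1},{"tx": 0.4835,"ty": 0.36,"tz": -0.0584,"rx": 0.001,"rz": 0.9,"grip": 1}]}}

```text
$.steps[0]: bad value
```

Call:
{"method": "send_rows", "body": {"steps": [{"tx": 0.12,"ty": 0.006,"rz": 0.17,"grip": 1},{"tx": 0.24,"ty": 0.012,"rz": 0.34,"grip": 1},{"tx": 0.36,"ty": 0.018,"rz": 0.51,"grip": 1},{"tx": 0.48,"ty": 0.024,"rz": 0.7,"grip": 1},{"tx": 0.611,"ty": 0.031,"rz": 0.9,"grip": 1},{"tx": 0.611,"ty": 0.031,"rz": 0.9,"grip": 1}]}}

```text
$.steps[0]: bad value
```

Call:
{"method": "send_rows", "body": {"steps": [{"tx": 0.07,"ty": -0.08,"tz": 0.006,"rz": 0.17,"grip": 1},{"tx": 0.14,"ty": -0.16,"tz": 0.012,"rz": 0.34,"grip": 1},{"tx": 0.21,"ty": -0.24,"tz": 0.018,"rz": 0.51,"grip": 1},{"tx": 0.28,"ty": -0.32,"tz": 0.024,"rz": 0.7,"grip": 1},{"tx": 0.35,"ty": -0.404,"tz": 0.03,"rz": 0.888,"grip": 1},{"tx": 0.35,"ty": -0.404,"tz": 0.03,"rz": 0.888,"grip": 1},{"tx": 0.35,"ty": -0.404,"tz": 0.03,"rz": 0.888,"grip": 1}]}}

```text
$.steps[0]: bad value
```

Run:
```python
from h import *
from rig import telemetry
s=telemetry.observe();print(s["time"],s["joint_pos"].round(3),s["eef_pos"],s["ee_rot"])
snap("wrist","w1",k=1.5)
```

```text
0.15 [ 1.525  0.041  0.084 -0.    -1.616 -0.334] [222.2943604  557.0235487  230.50570295] [ 9.82024290e-01 -1.88753307e-01 -6.64970234e-05  6.91145794e-04]
```

View pics/w1.png

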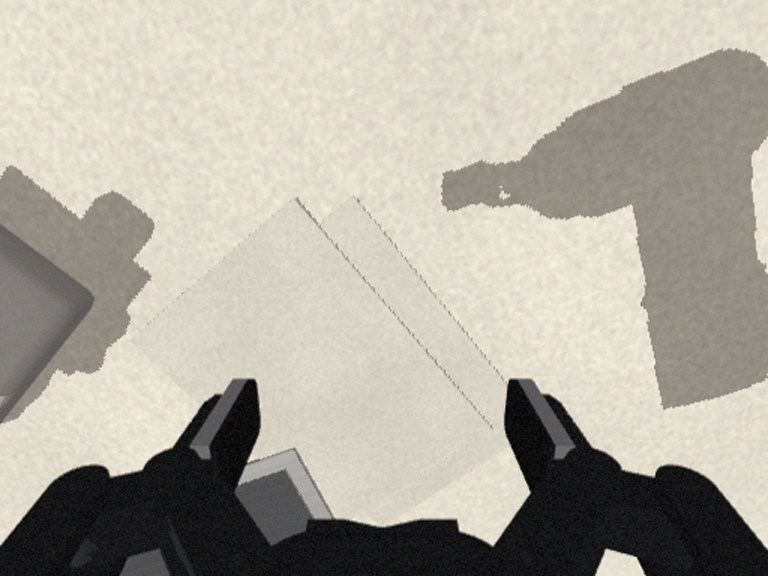

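All seven numbers are evidently required in each row; nothing has moved.

Call:
{"method": "send_rows", "body": {"steps": [{"tx": 0.1,"ty": 0.072,"tz": -0.012,"rx": 0,"ry": 0,"rz": 0.17,"grip": 1},{"tx": 0.2,"ty": 0.144,"tz": -0.024,"rx": 0,"ry": 0,"rz": 0.34,"grip": 1},{"tx": 0.3,"ty": 0.22,"tz": -0.036,"rx": 0,"ry": 0,"rz": 0.51,"grip": 1},{"tx": 0.4,"ty": 0.3,"tz": -0.05,"rx": 0,"ry": 0,"rz": 0.68,"grip": 1},{"tx": 0.4835,"ty": 0.36,"tz": -0.0584,"rx": 0.001,"ry": 0,"rz": 0.9,"grip": 1},{"tx": 0.4835,"ty": 0.36,"tz": -0.0584,"rx": 0.001,"ry": 0,"rz": 0.9,"grip": 1}]}}

```text
time: 0.95
eef_pos: [381.8, 297.8, 261.6]
ee_rot: [0.787, -0.617, 0.0, -0.001]
contact_force: [-0.1, 0.5, 1.2]
grip_width: 85.1
```

Call:
{"method": "send_rows", "body": {"steps": [{"tx": 0.12,"ty": 0.006,"tz": 0,"rx": 0,"ry": 0,"rz": 0.17,"grip": 1},{"tx": 0.24,"ty": 0.012,"tz": 0,"rx": 0,"ry": 0,"rz": 0.34,"grip": 1},{"tx": 0.36,"ty": 0.018,"tz": 0,"rx": 0,"ry": 0,"rz": 0.51,"grip": 1},{"tx": 0.48,"ty": 0.024,"tz": 0,"rx": 0,"ry": 0,"rz": 0.7,"grip": 1},{"tx": 0.611,"ty": 0.031,"tz": 0,"rx": 0,"ry": 0,"rz": 0.9,"grip": 1},{"tx": 0.611,"ty": 0.031,"tz": 0,"rx": 0,"ry": 0,"rz": 0.9,"grip": 1}]}}

```text
time: 1.7
eef_pos: [440.4, -3.1, 260.5]
ee_rot: [-0.42, 0.907, -0.0, 0.0]
contact_force: [0.4, 0.6, -1.0]
grip_width: 85.4
```

Run:
```python
from h import *
plan(pose(483.3,-263.7,245,176.9))
from rig import telemetry
print(telemetry.observe()["joint_pos"])
snap("wrist","w1e",k=1.5)
```

```text
from [440.4  -3.1 260.5] shift [ 0.342  -0.4024  0.0309] rot [-2.000e-04  9.000e-04  8.803e-01] minrows 4.9
[ 4.55623526e-01 -3.88118596e-01 -2.36750895e-01  2.59989650e-04
 -1.72129029e+00 -1.15861798e+00]
```

View pics/w1e.png

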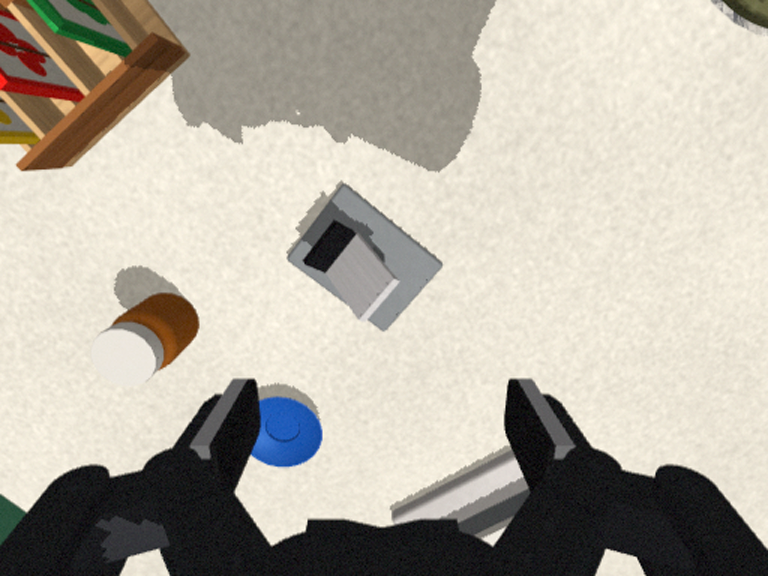

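Run:
```python
from h import *
f=load("w1e.npz")
g=lambda p:(np.array(p,float)+.5)/1.5-.5
print("base",onz(f,g([(343,183),(442,264),(385,330),(288,258)]),10).round(1))
print("facetop",onz(f,g([(361,318),(397,279)]),87.5).round(1))
im=cv2.imread("pics/w1e.png")[160:350,270:460]
cv2.imwrite("pics/w1ez.png",cv2.resize(im,None,fx=3,fy=3,interpolation=cv2.INTER_CUBIC))
```

```text
base [[432.4 -64.4  10. ]
 [411.   50.8  10. ]
 [495.3  67.7  10. ]
 [517.3 -47.   10. ]]
facetop [[481.6  21.3  87.5]
 [439.5  14.9  87.5]]
```

View pics/w1ez.png

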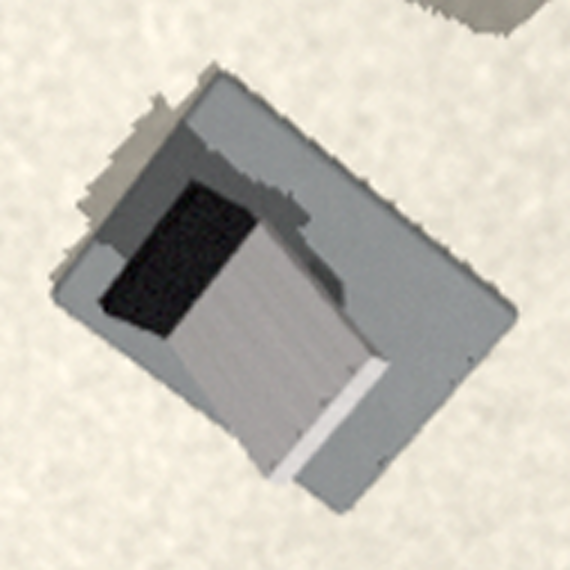

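Call:
{"method": "send_rows", "body": {"steps": [{"tx": 0.07,"ty": -0.08,"tz": 0.006,"rx": 0,"ry": 0,"rz": 0.17,"grip": 1},{"tx": 0.14,"ty": -0.16,"tz": 0.012,"rx": 0,"ry": 0,"rz": 0.34,"grip": 1},{"tx": 0.21,"ty": -0.24,"tz": 0.018,"rx": 0,"ry": 0,"rz": 0.51,"grip": 1},{"tx": 0.28,"ty": -0.32,"tz": 0.024,"rx": 0,"ry": 0,"rz": 0.7,"grip": 1},{"tx": 0.342,"ty": -0.402,"tz": 0.03,"rx": 0,"ry": 0.001,"rz": 0.88,"grip": 1},{"tx": 0.342,"ty": -0.402,"tz": 0.03,"rx": 0,"ry": 0.001,"rz": 0.88,"grip": 1},{"tx": 0.342,"ty": -0.402,"tz": 0.03,"rx": 0,"ry": 0.001,"rz": 0.88,"grip": 1}]}}

```text
time: 2.62
eef_pos: [485.9, -258.4, 244.9]
ee_rot: [0.021, 1.0, 0.0, -0.0]
contact_force: [0.4, -0.3, 0.8]
grip_width: 85.6
```

Run:
```python
from h import *
from rig import telemetry
s=telemetry.observe();print(s["time"],s["joint_pos"].round(3),s["eef_pos"],s["ee_rot"])
snap("wrist","w2",k=1.5)
```

```text
2.625 [-0.124 -0.089 -0.017 -0.    -1.644 -1.489] [ 485.89012843 -258.38390883  244.92580556] [ 2.09837454e-02  9.99779708e-01  2.51069802e-04 -3.94331362e-04]
```

View pics/w2.png

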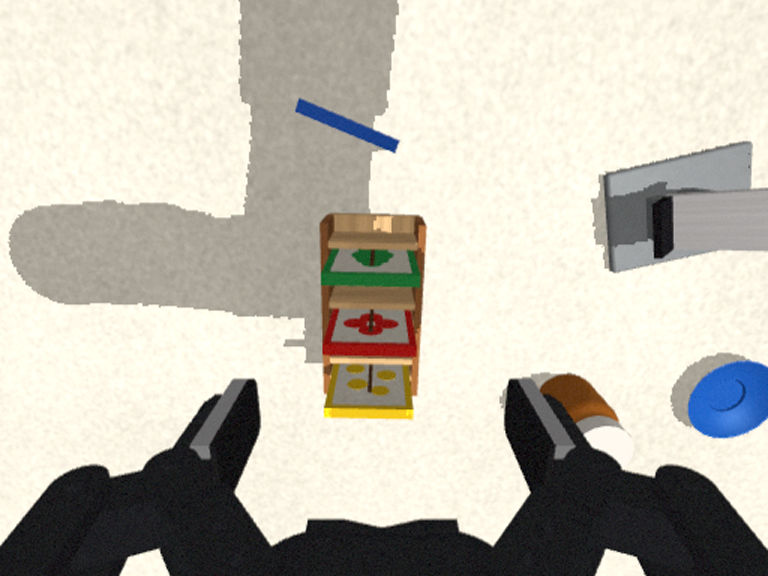

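Run:
```python
from h import *
im=cv2.imread("pics/w2.png")[200:430,300:450]
cv2.imwrite("pics/w2z.png",cv2.resize(im,None,fx=3,fy=3,interpolation=cv2.INTER_CUBIC)[:600])
f=load("w1e.npz");t=load("top0.npz")
g=lambda p:((np.array(p,float)/3+[270,160])+.5)/1.5-.5
a=np.radians(40);s,c=np.sin(a),np.cos(a)
L=[]; 
# local origin = ledge corner; x_e
ft=[62*s,0,40+62*c]; lt=[-24*c,0,40+24*s]
def P(b,y): return [b[0],y,b[2]]
loc=[P((0,0,40),-22),P((0,0,40),22),P(lt,22),P(lt,-22),P(ft,-22),P(ft,22)]
px=g([(166,338),(262,220),(192,180),(100,305),(268,470),(372,352)])
print(onz(f,px,40).round(1)[:2])
r=fit([(f,loc,px)],[470,-17,1.75]);print(r[0],np.degrees(r[0][2]),r[1])
e=lambda p:np.array((240,195))+(np.array(p,float)+.5)/8-.5
tl=[P(ft,-22),P(ft,22)]
r=fit([(f,loc,px),(t,tl,e([(205,165),(240,293)]))],[470,-17,1.75]);print(r[0],np.degrees(r[0][2]),r[1])
```

```text
[[491.6 -17.9  40. ]
 [447.4 -25.8  40. ]]
[469.19923894 -23.33339539   1.76394942] 101.06685723910995 [-0.2 -1.1 -1.  -0.9  1.7  0.9  1.   0.8 -0.6  0.9 -0.2 -0.8]
[469.32850302 -22.96579506   1.75768119] 100.70771369081453 [-0.2 -0.9 -0.8 -0.6  2.   1.2  1.1  0.9 -0.7  1.3 -0.1 -0.3  2.5  0.4
  1.6  0.6]
```

View pics/w2z.png

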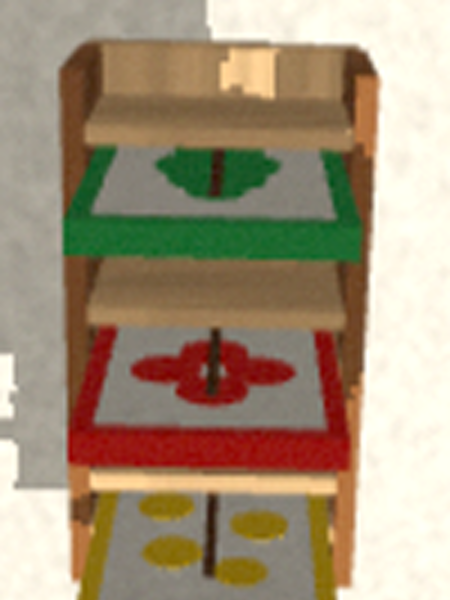

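Run:
```python
from h import *
f=load("w2.npz")
g=lambda p:((np.array(p,float)/3+[300,200])+.5)/1.5-.5
q=onz(f,g([(64,218),(363,222),(361,258),(64,257)]),122);print(q.round(1),q.mean(0));
d=q[0]-q[1];print(np.degrees(np.arctan2(d[1],d[0])))
d=q[3]-q[2];print(np.degrees(np.arctan2(d[1],d[0])), np.linalg.norm(d))
plan(pose(*q.mean(0)[:2],180,176.9))
```

```text
[[ 477.  -295.7  122. ]
 [ 480.6 -232.1  122. ]
 [ 488.6 -232.7  122. ]
 [ 485.7 -296.5  122. ]] [ 482.96197592 -264.26624774  122.        ]
-93.23246095354634
-92.64026553784275 63.90627280875119
from [ 485.9 -258.1  245.4] shift [ 0.0054 -0.0126  0.1308] rot [0.0002 0.     0.0122] minrows 1.1
```

The zoom shows the green plate's top face at crop rows 218–258. Both cameras put the plate centre at (483, -264) with the width along 87°. Descending over it now.

Call:
{"method": "send_rows", "body": {"steps": [{"tx": 0.0054,"ty": -0.0126,"tz": 0.06,"rx": 0,"ry": 0,"rz": 0.012,"grip": 1},{"tx": 0.0054,"ty": -0.0126,"tz": 0.13,"rx": 0,"ry": 0,"rz": 0.012,"grip": 1},{"tx": 0.0054,"ty": -0.0126,"tz": 0.19,"rx": 0,"ry": 0,"rz": 0.012,"grip": 1},{"tx": 0.0054,"ty": -0.0126,"tz": 0.21,"rx": 0,"ry": 0,"rz": 0.012,"grip": 1},{"tx": 0.0054,"ty": -0.0126,"tz": 0.21,"rx": 0,"ry": 0,"rz": 0.012,"grip": 1},{"tx": 0.0054,"ty": -0.0126,"tz": 0.21,"rx": 0,"ry": 0,"rz": 0.012,"grip": 1}]}}

```text
time: 3.42
eef_pos: [483.3, -265.6, 142.2]
ee_rot: [0.028, 1.0, -0.0, 0.001]
contact_force: [0.9, -0.3, 0.2]
grip_width: 85.2
```

Run:
```python
from h import *
plan(pose(483,-264.2,76,176.9))
f=snap("wrist","w3",k=1.5)
```

```text
from [ 483.3 -265.6  142.2] shift [0.0011 0.0029 0.1324] rot [-0.0007  0.0023 -0.0021] minrows 1.1
```

View pics/w3.png

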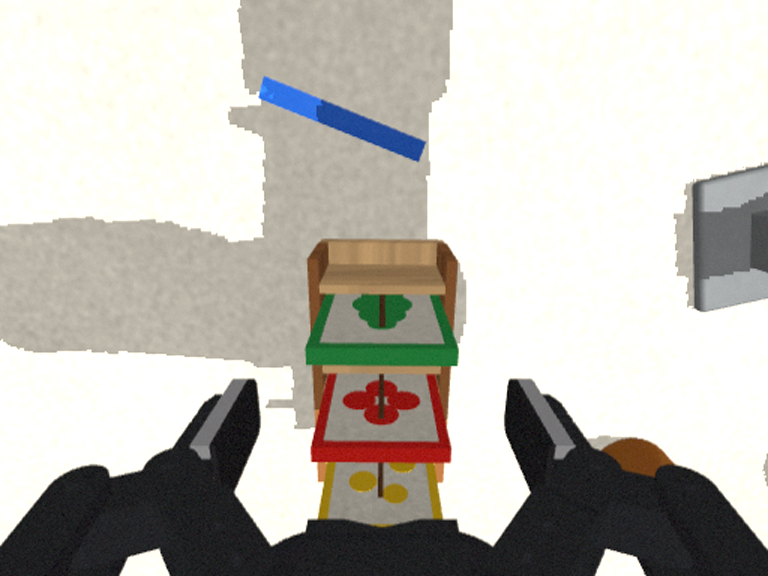

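The picture shows the plate midway between the fingers (plate 306–458, fingers 250 and 513). I'm checking x from this view before going down.

Run:
```python
from h import *
f=load("w3.npz")
g=lambda p:(np.array(p,float)+.5)/1.5-.5
print(onz(f,g([(306,345),(457,346),(457,364),(306,363)]),122).round(1))
```

```text
[[ 476.1 -295.9  122. ]
 [ 480.1 -233.3  122. ]
 [ 488.5 -233.3  122. ]
 [ 484.4 -296.9  122. ]]
```

Call:
{"method": "send_rows", "body": {"steps": [{"tx": 0.001,"ty": 0.001,"tz": 0.04,"rx": 0,"ry": 0,"rz": 0,"grip": 1},{"tx": 0.001,"ty": 0.001,"tz": 0.08,"rx": 0,"ry": 0,"rz": 0,"grip": 1},{"tx": 0.001,"ty": 0.001,"tz": 0.11,"rx": 0,"ry": 0,"rz": 0,"grip": 1},{"tx": 0.001,"ty": 0.001,"tz": 0.13,"rx": 0,"ry": 0.001,"rz": 0,"grip": 1},{"tx": 0.001,"ty": 0.001,"tz": 0.13,"rx": 0,"ry": 0.001,"rz": 0,"grip": 1},{"tx": 0.001,"ty": 0.001,"tz": 0.13,"rx": 0,"ry": 0.001,"rz": 0,"grip": 1}]}}

```text
time: 4.22
eef_pos: [482.4, -265.3, 75.9]
ee_rot: [0.029, 1.0, -0.0, -0.0]
contact_force: [0.5, -0.7, -0.1]
grip_width: 85.5
```

Close the gripper.

Call:
{"method": "send_rows", "body": {"steps": [{"tx": 0,"ty": 0,"tz": 0,"rx": 0,"ry": 0,"rz": 0,"grip": -1},{"tx": 0,"ty": 0,"tz": 0,"rx": 0,"ry": 0,"rz": 0,"grip": -1},{"tx": 0,"ty": 0,"tz": 0,"rx": 0,"ry": 0,"rz": 0,"grip": -1},{"tx": 0,"ty": 0,"tz": 0,"rx": 0,"ry": 0,"rz": 0,"grip": -1},{"tx": 0,"ty": 0,"tz": 0,"rx": 0,"ry": 0,"rz": 0,"grip": -1},{"tx": 0,"ty": 0,"tz": 0,"rx": 0,"ry": 0,"rz": 0,"grip": -1}]}}

```text
time: 4.97
eef_pos: [482.6, -265.4, 76.3]
ee_rot: [0.029, 1.0, -0.0, 0.0]
contact_force: [0.1, -0.6, 5.6]
grip_width: 62.9
```

Call:
{"method": "send_rows", "body": {"steps": [{"tx": 0,"ty": 0,"tz": -0.01,"rx": 0,"ry": 0,"rz": 0,"grip": -1},{"tx": 0,"ty": 0,"tz": -0.03,"rx": 0,"ry": 0,"rz": 0,"grip": -1},{"tx": 0,"ty": 0,"tz": -0.06,"rx": 0,"ry": 0,"rz": 0,"grip": -1},{"tx": 0,"ty": 0,"tz": -0.09,"rx": 0,"ry": 0,"rz": 0,"grip": -1},{"tx": 0,"ty": 0,"tz": -0.12,"rx": 0,"ry": 0,"rz": 0,"grip": -1},{"tx": 0,"ty": 0,"tz": -0.15,"rx": 0,"ry": 0,"rz": 0,"grip": -1},{"tx": 0,"ty": 0,"tz": -0.18,"rx": 0,"ry": 0,"rz": 0,"grip": -1},{"tx": 0,"ty": 0,"tz": -0.2,"rx": 0,"ry": 0,"rz": 0,"grip": -1},{"tx": 0,"ty": 0,"tz": -0.21,"rx": 0,"ry": 0,"rz": 0,"grip": -1},{"tx": 0,"ty": 0,"tz": -0.21,"rx": 0,"ry": 0,"rz": 0,"grip": -1}]}}

```text
time: 6.22
eef_pos: [482.2, -265.1, 180.3]
ee_rot: [0.029, 1.0, 0.0, -0.001]
contact_force: [-0.1, 0.4, -2.4]
grip_width: 63.0
```

Run:
```python
from h import *
from rig import telemetry
print(telemetry.observe()["joint_pos"].round(2))
f=snap("wrist","w4",k=1.5)
f=snap("scene","s4",(80,80,220,180),3.3)
```

```text
[-0.14 -0.09 -0.14 -0.   -1.53 -1.49]
```

View pics/w4.png

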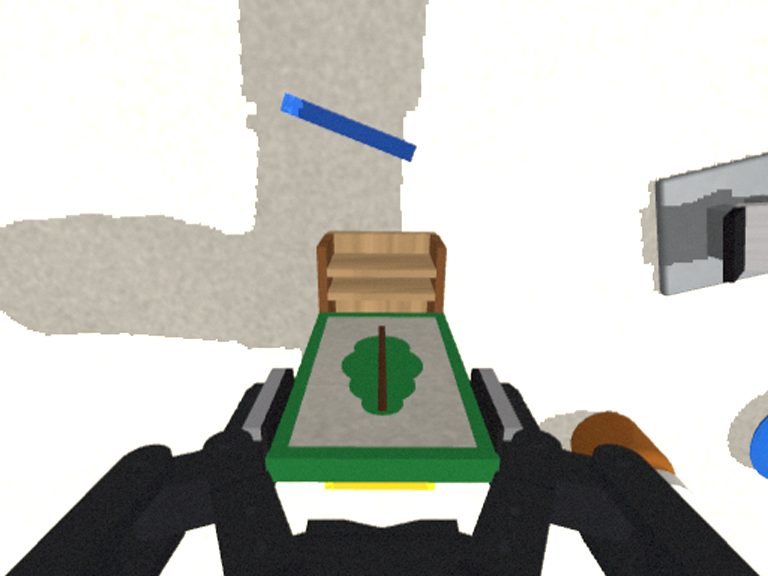

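View pics/s4.png

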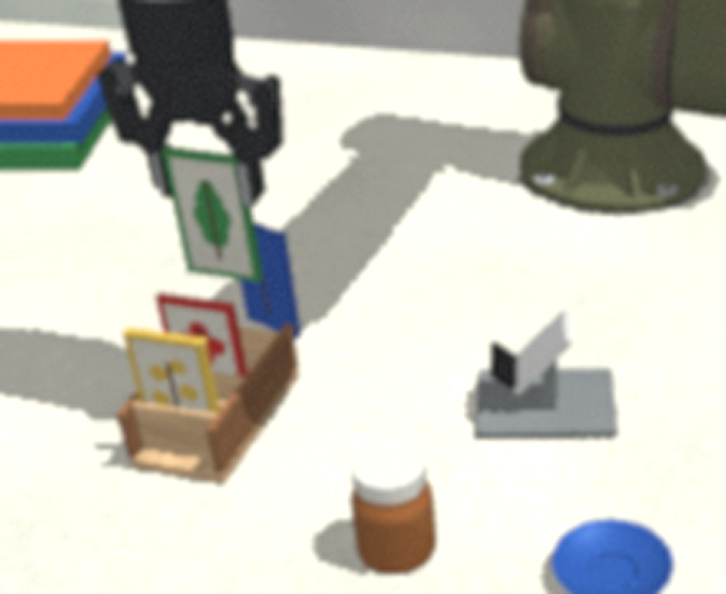

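The pictures show the plate held square and clear of the rack, with red and yellow still standing. I'm swinging to a viewing hover behind the easel.

Run:
```python
from h import *
f=load("w4.npz");g=lambda p:(np.array(p,float)+.5)/1.5-.5
q=onz(f,g([(272,449),(494,449),(498,463),(267,463)]),226);print(q.round(1),q.mean(0).round(1),now()[0])
plan(pose(466,-80,215,-130),pose(450,95,215,-79.5))
```

```text
[[ 474.5 -293.6  226. ]
 [ 478.  -233.7  226. ]
 [ 482.7 -232.5  226. ]
 [ 479.  -295.6  226. ]] [ 478.5 -263.8  226. ] [ 481.92608561 -264.98320162  179.60943573]
from [ 481.9 -265.   179.6] shift [ 0.0531  0.3676 -0.0705] rot [ 0.0014 -0.0017 -0.888 ] minrows 5.0
from [466. -80. 215.] shift [-0.2475  0.2495  0.    ] rot [ 0.      0.     -0.8417] minrows 4.7
```

Call:
{"method": "send_rows", "body": {"steps": [{"tx": 0.006,"ty": 0.04,"tz": -0.01,"rx": 0,"ry": 0,"rz": -0.1,"grip": -1},{"tx": 0.014,"ty": 0.1,"tz": -0.02,"rx": 0,"ry": 0,"rz": -0.25,"grip": -1},{"tx": 0.023,"ty": 0.16,"tz": -0.03,"rx": 0,"ry": 0,"rz": -0.4,"grip": -1},{"tx": 0.032,"ty": 0.22,"tz": -0.042,"rx": 0,"ry": 0,"rz": -0.55,"grip": -1},{"tx": 0.041,"ty": 0.28,"tz": -0.054,"rx": 0,"ry": 0,"rz": -0.7,"grip": -1},{"tx": 0.053,"ty": 0.368,"tz": -0.07,"rx": 0.001,"ry": -0.002,"rz": -0.888,"grip": -1}]}}

```text
time: 7.08
eef_pos: [465.8, -79.3, 214.7]
ee_rot: [-0.42, 0.907, -0.0, -0.0]
contact_force: [0.1, 0.1, -2.8]
grip_width: 63.0
```

Run:
```python
from h import *
plan(pose(450,95,215,-79.5))
```

```text
from [465.8 -79.3 214.7] shift [-0.2455  0.2494 -0.0006] rot [ 2.000e-04 -2.000e-04 -8.463e-01] minrows 4.7
```

Call:
{"method": "send_rows", "body": {"steps": [{"tx": -0.04,"ty": 0.04,"tz": 0,"rx": 0,"ry": 0,"rz": -0.14,"grip": -1},{"tx": -0.08,"ty": 0.08,"tz": 0,"rx": 0,"ry": 0,"rz": -0.28,"grip": -1},{"tx": -0.12,"ty": 0.12,"tz": 0,"rx": 0,"ry": 0,"rz": -0.42,"grip": -1},{"tx": -0.16,"ty": 0.16,"tz": 0,"rx": 0,"ry": 0,"rz": -0.56,"grip": -1},{"tx": -0.2,"ty": 0.2,"tz": 0,"rx": 0,"ry": 0,"rz": -0.7,"grip": -1},{"tx": -0.245,"ty": 0.25,"tz": 0,"rx": 0,"ry": 0,"rz": -0.846,"grip": -1},{"tx": -0.245,"ty": 0.25,"tz": 0,"rx": 0,"ry": 0,"rz": -0.846,"grip": -1},{"tx": -0.245,"ty": 0.25,"tz": 0,"rx": 0,"ry": 0,"rz": -0.846,"grip": -1}]}}

```text
time: 8.07
eef_pos: [450.7, 94.2, 215.0]
ee_rot: [0.767, -0.642, 0.0, -0.0]
contact_force: [-0.7, -0.2, -1.2]
grip_width: 63.1
```

Run:
```python
from h import *
from rig import telemetry
print(telemetry.observe()["joint_pos"].round(2))
f=snap("wrist","w5",k=1.5)
```

```text
[ 0.65 -0.34 -0.29  0.   -1.63 -0.47]
```

View pics/w5.png

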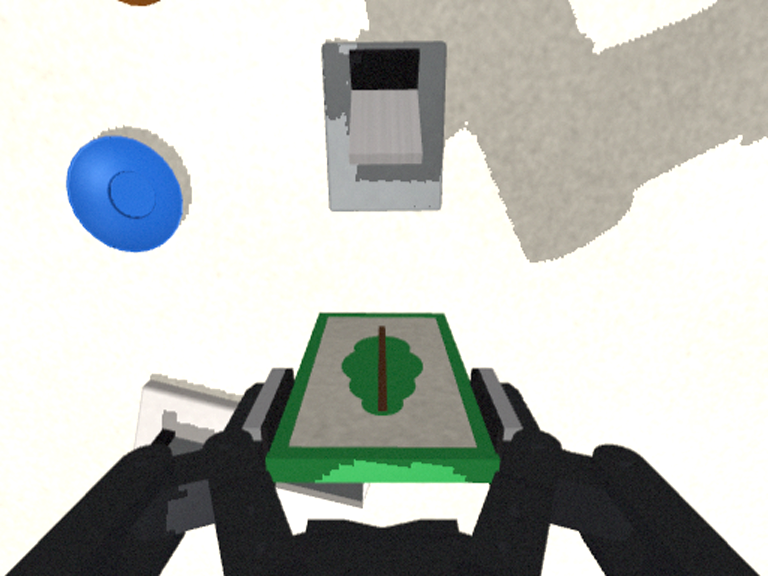

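Run:
```python
import cv2
im=cv2.imread("pics/w5.png")[30:225,300:470]
cv2.imwrite("pics/w5z.png",cv2.resize(im,None,fx=3,fy=3,interpolation=cv2.INTER_CUBIC))
```

```text
(no output)
```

View pics/w5z.png

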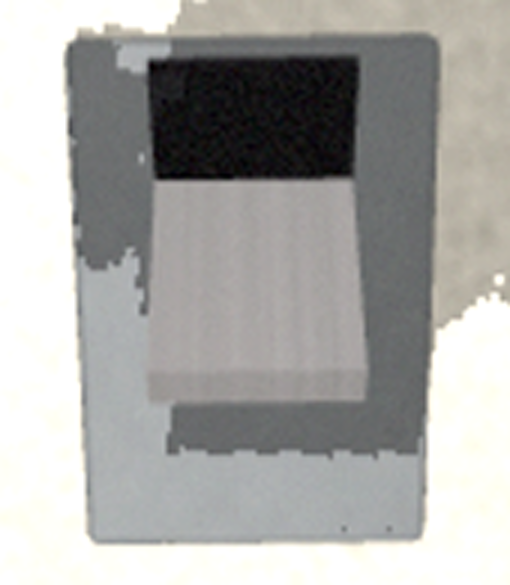

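```bash
cat > ez.py <<'E'
from h import *
f=load("w5.npz")
g=lambda p:((np.array(p,float)/3+[300,30])+.5)/1.5-.5
a=np.radians(40);s,c=np.sin(a),np.cos(a)
print(onz(f,g([(154,180),(355,180)]),40).round(1),onz(f,g([(149,372),(365,370)]),87.5).round(1),onz(f,g([(148,58),(360,56)]),55.4).round(1))
b=onz(f,g([(68,37),(437,37),(424,540),(92,541)]),10);print(b.round(1),b.mean(0))
loc=[[0,22,40],[0,-22,40],[62*s,22,40+62*c],[62*s,-22,40+62*c],[-24*c,22,40+24*s],[-24*c,-22,40+24*s]]
px=g([(154,180),(355,180),(149,372),(365,370),(148,58),(360,56)])
for L in (loc,[[x,-y,z] for x,y,z in loc]):
    r=fit([(f,L,px)],[470,-20,1.76]);print(r[0],np.degrees(r[0][2]),r[1])
E
python3 ez.py
```

```text
[[491.6 -18.3  40. ]
 [447.5 -26.2  40. ]] [[483.3  20.8  87.5]
 [441.2  12.9  87.5]] [[495.1 -39.2  55.4]
 [452.1 -47.3  55.4]]
[[518.9 -48.1  10. ]
 [433.  -63.5  10. ]
 [410.   52.2  10. ]
 [496.9  68.   10. ]] [464.70484939   2.17497537  10.        ]
[455.57242044 -25.26408515   1.74186164] 99.80132032934692 [ 58.5  -0.4 -30.   -0.7  64.1  -0.6 -33.2  -0.5  62.9   3.  -31.4   3.1]
[469.7261531  -22.76786618   1.75557714] 100.58716064446652 [ 0.4 -0.4 -0.5 -0.8 -0.7 -0.6  0.6 -0.5  0.   3.   0.1  3. ]
```

```bash
cat >> h.py <<'E'
PSI=-79.6
xe=np.array([np.cos(np.radians(100.4)),np.sin(np.radians(100.4)),0]);zz=np.array([0,0,1.])
a40=np.radians(40);UP=np.sin(a40)*xe+np.cos(a40)*zz;NO=-np.cos(a40)*xe+np.sin(a40)*zz
LED=np.array([469.5,-22.3,40.]);REST=LED+55*UP+4*NO
E
python3 - <<'E'
from h import *
f=load("w5.npz")
from rig import optics
P,R=now()
he=optics.grab_frame("wrist")["hand_eye"]
for d in (7,9,11):
  for X in ((4,32,d-55),(4,-32,d-55),(4,32,d+55),(4,-32,d+55),(-4,32,d-55)):
    print(d,X,((proj(f,P+R@np.array(X,float))+.5)*1.5-.5).round(1))
print(REST,UP,NO)
def T(off_up,off_n,d=9):
    p=pose(0,0,0,PSI,40); return REST+off_up*UP+off_n*NO-d*p[1][:,2],p[1]
plan(T(60,30),T(8,12),T(2,1))
E
```

```text
7 (4, 32, -48) [[501.9 456.7]]
7 (4, -32, -48) [[261.4 456.8]]
7 (4, 32, 62) [[444.7 309. ]]
7 (4, -32, 62) [[318.5 309. ]]
7 (-4, 32, -48) [[499.3 480.9]]
9 (4, 32, -46) [[500.  451.7]]
9 (4, -32, -46) [[263.3 451.7]]
9 (4, 32, 64) [[444.2 307.6]]
9 (4, -32, 64) [[319.  307.6]]
9 (-4, 32, -46) [[497.4 475.6]]
11 (4, 32, -44) [[498.1 446.8]]
11 (4, -32, -44) [[265.2 446.8]]
11 (4, 32, 66) [[443.7 306.3]]
11 (4, -32, 66) [[319.6 306.3]]
11 (-4, 32, -44) [[495.6 470.5]]
[463.67119191   9.45867767  84.70359481] [-0.11603547  0.63222755  0.76604444] [ 0.13828569 -0.75345946  0.64278761]
from [450.9  93.8 215.2] shift [0.1278 0.0048 0.1167] rot [ 0.0009  0.6664 -0.0044] minrows 3.7
from [459.8  30.5 156.8] shift [-0.036 -0.     0.104] rot [0. 0. 0.] minrows 0.9
from [463.4  11.2 105.4] shift [-0.022 -0.     0.012] rot [0. 0. 0.] minrows 0.2
```

Easel located: ledge corner (469.5, -22.3, 40), yaw 100.4°; both picture-based estimates agree within 1 mm. I'm tilting to 40° above it.

Call:
{"method": "send_rows", "body": {"steps": [{"tx": 0.015,"ty": 0.001,"tz": 0.015,"rx": 0,"ry": 0.08,"rz": 0,"grip": -1},{"tx": 0.035,"ty": 0.002,"tz": 0.035,"rx": 0,"ry": 0.2,"rz": -0.001,"grip": -1},{"tx": 0.06,"ty": 0.003,"tz": 0.06,"rx": 0,"ry": 0.34,"rz": -0.002,"grip": -1},{"tx": 0.085,"ty": 0.004,"tz": 0.08,"rx": 0,"ry": 0.48,"rz": -0.003,"grip": -1},{"tx": 0.11,"ty": 0.005,"tz": 0.1,"rx": 0,"ry": 0.6,"rz": -0.004,"grip": -1},{"tx": 0.128,"ty": 0.005,"tz": 0.117,"rx": 0.001,"ry": 0.666,"rz": -0.004,"grip": -1},{"tx": 0.128,"ty": 0.005,"tz": 0.117,"rx": 0.001,"ry": 0.666,"rz": -0.004,"grip": -1}]}}

```text
time: 9.05
eef_pos: [459.3, 30.1, 155.3]
ee_rot: [0.722, -0.601, 0.262, 0.22]
contact_force: [0.4, -0.8, -1.1]
grip_width: 63.2
```

```bash
cat >> h.py <<'E'
def T(off_up,off_n,d=9,phi=40):
    p=pose(0,0,0,PSI,phi); return REST+off_up*UP+off_n*NO-d*p[1][:,2],p[1]
E
python3 - <<'E'
from h import *
from rig import telemetry
print(telemetry.observe()["joint_pos"].round(2))
f=snap("wrist","w6",k=1.5)
f=snap("scene","s6",(180,110,140,130),4)
plan(T(8,12),T(2,3))
E
```

```text
[ 0.9  -0.22 -0.62  0.51 -1.67 -0.79]
from [460.1  31.  157.4] shift [-0.0357  0.0009  0.1055] rot [-0.0012  0.0025 -0.0008] minrows 0.9
from [463.4  11.2 105.4] shift [-0.018 -0.     0.012] rot [0. 0. 0.] minrows 0.2
```

View pics/w6.png

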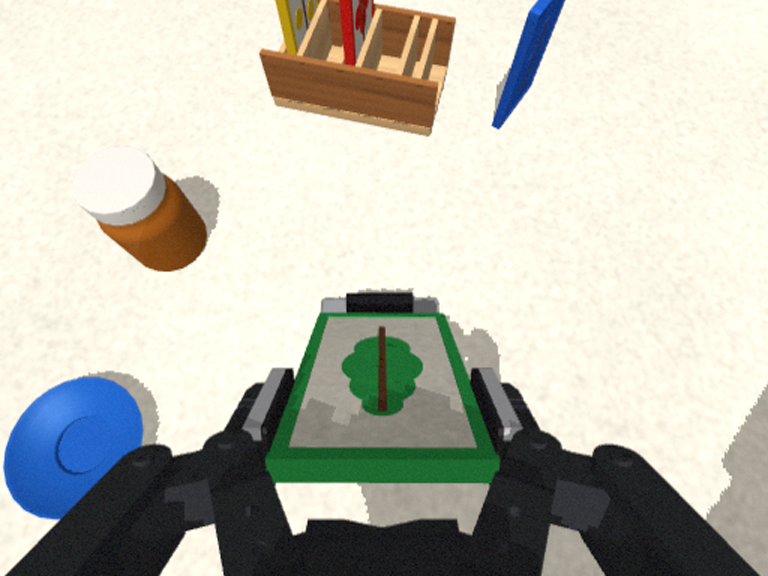

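View pics/s6.png

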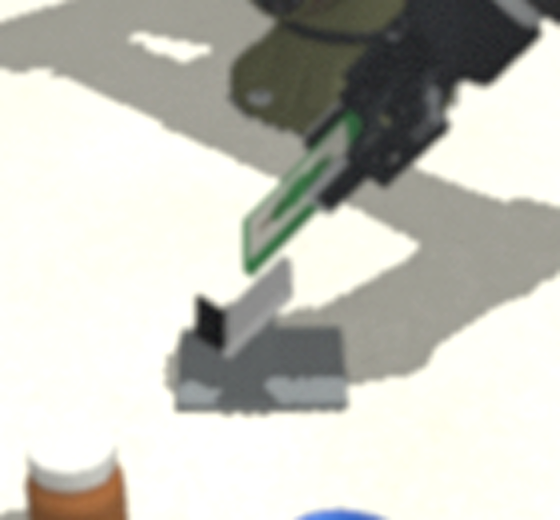

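The pictures show the plate parallel to the face and centred on the ledge (380 vs 382). I'm lowering it along the slope.

Call:
{"method": "send_rows", "body": {"steps": [{"tx": -0.01,"ty": 0,"tz": 0.02,"rx": 0,"ry": 0,"rz": 0,"grip": -1},{"tx": -0.02,"ty": 0.001,"tz": 0.05,"rx": 0,"ry": 0,"rz": 0,"grip": -1},{"tx": -0.028,"ty": 0.001,"tz": 0.08,"rx": -0.001,"ry": 0.001,"rz": 0,"grip": -1},{"tx": -0.035,"ty": 0.001,"tz": 0.1,"rx": -0.001,"ry": 0.002,"rz": -0.001,"grip": -1},{"tx": -0.035,"ty": 0.001,"tz": 0.103,"rx": -0.001,"ry": 0.002,"rz": -0.001,"grip": -1},{"tx": -0.035,"ty": 0.001,"tz": 0.103,"rx": -0.001,"ry": 0.002,"rz": -0.001,"grip": -1}]}}

```text
time: 9.9
eef_pos: [463.1, 11.6, 106.4]
ee_rot: [0.722, -0.601, 0.263, 0.219]
contact_force: [0.6, 0.2, -2.3]
grip_width: 63.1
```

Run:
```python
from h import *
f=snap("wrist","w7",k=1.5)
f=snap("scene","s7",(180,110,140,130),4)
P,R=now();d=P-T(0,0)[0];print(d@UP,d@NO)
plan(T(2,3))
```

```text
9.334636893791897 12.180851377306798
from [463.2  11.9 106.6] shift [-0.0184 -0.0001  0.0146] rot [-0.0008 -0.0011  0.0011] minrows 0.2
```

View pics/w7.png

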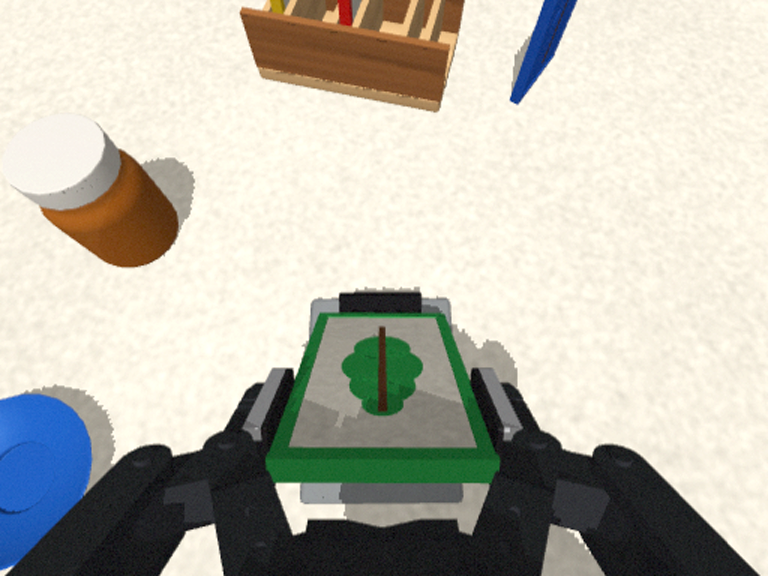

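View pics/s7.png

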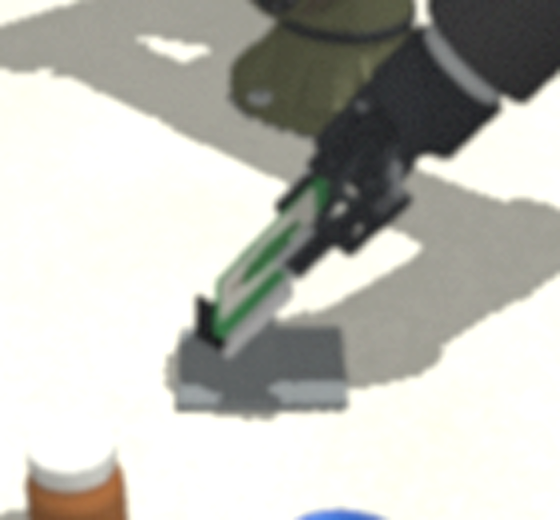

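Call:
{"method": "send_rows", "body": {"steps": [{"tx": -0.009,"ty": 0,"tz": 0.006,"rx": 0,"ry": 0,"rz": 0,"grip": -1},{"tx": -0.018,"ty": 0,"tz": 0.011,"rx": 0,"ry": 0,"rz": 0,"grip": -1},{"tx": -0.018,"ty": 0,"tz": 0.014,"rx": 0,"ry": 0,"rz": 0,"grip": -1},{"tx": -0.018,"ty": 0,"tz": 0.016,"rx": 0,"ry": 0,"rz": 0,"grip": -1},{"tx": -0.018,"ty": 0,"tz": 0.016,"rx": 0,"ry": 0,"rz": 0,"grip": -1}]}}

```text
time: 10.62
eef_pos: [462.6, 13.2, 94.2]
ee_rot: [0.722, -0.601, 0.263, 0.22]
contact_force: [0.4, -0.4, -0.8]
grip_width: 63.3
```

Run:
```python
from h import *
from rig import telemetry
f=snap("scene","s8",(200,140,100,80),7)
P,R=now();d=P-T(0,0)[0];print(d@UP,d@NO,telemetry.observe()["contact_force"])
```

```text
0.8050393785532537 3.132028375306643 [ 0.96751902  0.77898423 -2.49271583]
```

View pics/s8.png

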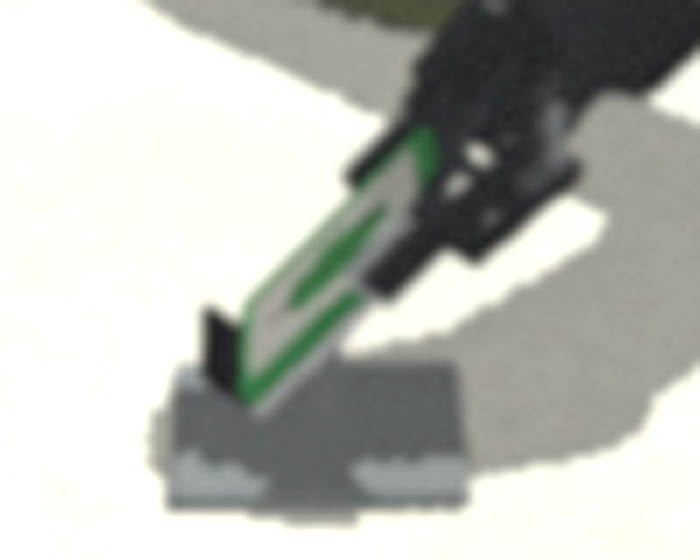

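No contact force yet, so I'm easing in a little more.

Call:
{"method": "send_rows", "body": {"steps": [{"tx": -0.002,"ty": 0,"tz": 0.002,"rx": 0,"ry": 0,"rz": 0,"grip": -1},{"tx": -0.003,"ty": 0,"tz": 0.004,"rx": 0,"ry": 0,"rz": 0,"grip": -1},{"tx": -0.003,"ty": 0,"tz": 0.004,"rx": 0,"ry": 0,"rz": 0,"grip": -1}]}}

```text
time: 11.05
eef_pos: [462.8, 13.0, 92.6]
ee_rot: [0.722, -0.601, 0.264, 0.22]
contact_force: [-0.5, -1.2, 5.2]
grip_width: 63.5
```

Contact felt (about +7 N upward). Releasing.

Call:
{"method": "send_rows", "body": {"steps": [{"tx": 0,"ty": 0,"tz": 0,"rx": 0,"ry": 0,"rz": 0,"grip": 1},{"tx": 0,"ty": 0,"tz": 0,"rx": 0,"ry": 0,"rz": 0,"grip": 1},{"tx": 0,"ty": 0,"tz": 0,"rx": 0,"ry": 0,"rz": 0,"grip": 1},{"tx": 0,"ty": 0,"tz": 0,"rx": 0,"ry": 0,"rz": 0,"grip": 1},{"tx": 0,"ty": 0,"tz": 0,"rx": 0,"ry": 0,"rz": 0,"grip": 1}]}}

```text
time: 11.68
eef_pos: [462.6, 13.2, 91.6]
ee_rot: [0.722, -0.601, 0.263, 0.22]
contact_force: [0.6, -0.4, -0.1]
grip_width: 85.1
```

Run:
```python
from h import *
f=snap("scene","s9",(200,140,100,80),7)
f=snap("wrist","w9",k=1.5)
plan(T(100,0))
```

```text
from [462.6  13.2  91.7] shift [-0.0028 -0.0007 -0.2024] rot [-0.0001 -0.0014  0.0015] minrows 1.6
```

View pics/s9.png

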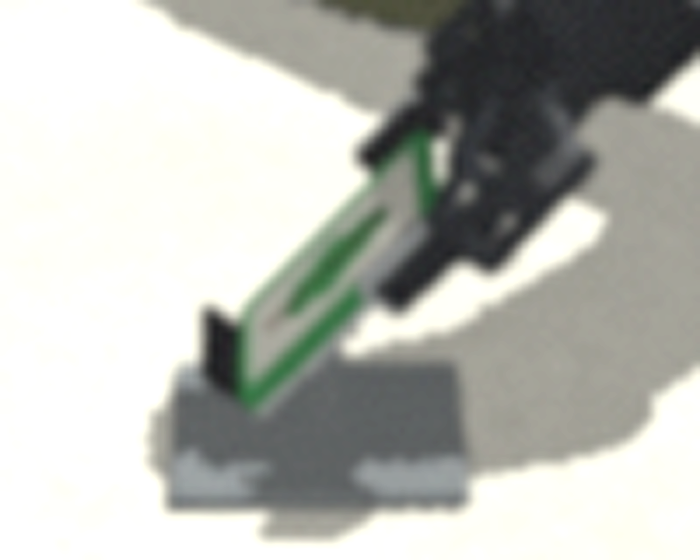

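View pics/w9.png

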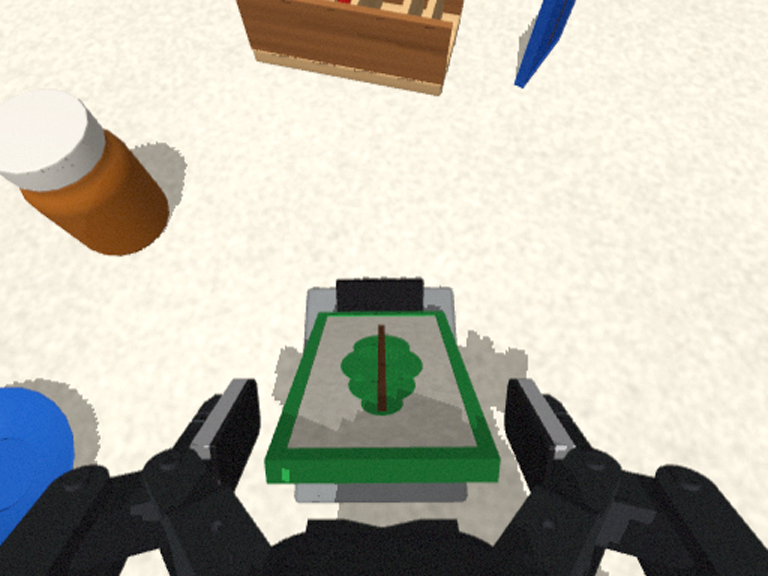

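The pictures show the plate leaning on the easel face with its foot on the ledge, and the fingers open on both sides of it. Withdrawing up the slope.

Call:
{"method": "send_rows", "body": {"steps": [{"tx": 0,"ty": 0,"tz": -0.02,"rx": 0,"ry": 0,"rz": 0,"grip": 1},{"tx": 0,"ty": 0,"tz": -0.06,"rx": 0,"ry": 0,"rz": 0,"grip": 1},{"tx": 0,"ty": 0,"tz": -0.12,"rx": 0,"ry": 0,"rz": 0,"grip": 1},{"tx": 0,"ty": 0,"tz": -0.18,"rx": 0,"ry": 0,"rz": 0,"grip": 1},{"tx": 0,"ty": 0,"tz": -0.22,"rx": 0,"ry": 0,"rz": 0,"grip": 1},{"tx": 0,"ty": 0,"tz": -0.22,"rx": 0,"ry": 0,"rz": 0,"grip": 1}]}}

```text
time: 12.52
eef_pos: [450.1, 83.9, 176.7]
ee_rot: [0.723, -0.601, 0.263, 0.218]
contact_force: [0.4, 0.2, -0.4]
grip_width: 85.5
```

Run:
```python
from h import *
def G(up,n,phi): 
    return REST+up*UP+n*NO, pose(0,0,0,PSI,phi)[1]
plan(G(75,75,-8),G(0,75,-50))
```

```text
from [450.1  83.9 176.7] shift [0.1476 0.0007 0.0882] rot [-0.0011 -0.8001  0.0021] minrows 4.5
from [4.653e+02 4.000e-01 1.904e+02] shift [ 0.1115 -0.      0.1004] rot [-0.  -0.7 -0. ] minrows 3.9
```

Call:
{"method": "send_rows", "body": {"steps": [{"tx": 0.04,"ty": 0,"tz": 0.01,"rx": 0,"ry": -0.1,"rz": 0,"grip": 1},{"tx": 0.08,"ty": 0,"tz": 0.03,"rx": 0,"ry": -0.25,"rz": 0,"grip": 1},{"tx": 0.11,"ty": 0,"tz": 0.05,"rx": 0,"ry": -0.4,"rz": 0.001,"grip": 1},{"tx": 0.13,"ty": 0,"tz": 0.07,"rx": 0,"ry": -0.55,"rz": 0.001,"grip": 1},{"tx": 0.1476,"ty": 0.001,"tz": 0.088,"rx": -0.001,"ry": -0.7,"rz": 0.002,"grip": 1},{"tx": 0.1476,"ty": 0.001,"tz": 0.088,"rx": -0.001,"ry": -0.8,"rz": 0.002,"grip": 1},{"tx": 0.1476,"ty": 0.001,"tz": 0.088,"rx": -0.001,"ry": -0.8,"rz": 0.002,"grip": 1},{"tx": 0.1476,"ty": 0.001,"tz": 0.088,"rx": -0.001,"ry": -0.8,"rz": 0.002,"grip": 1}]}}

```text
time: 13.52
eef_pos: [464.4, -1.0, 188.8]
ee_rot: [0.766, -0.639, -0.053, -0.043]
contact_force: [-0.0, -0.2, -0.8]
grip_width: 85.1
```

Run:
```python
from h import *
from rig import telemetry
print(telemetry.observe()["joint_pos"].round(2))
snap("wrist","w10",k=1.5)
def G(up,n,phi): 
    return REST+up*UP+n*NO, pose(0,0,0,PSI,phi)[1]
plan(G(0,75,-50))
```

```text
[ 0.32 -0.3  -0.26 -0.14 -1.6  -0.15]
from [464.4  -0.5 188.8] shift [ 0.1093 -0.0026  0.0978] rot [ 0.0022 -0.7027 -0.0017] minrows 3.9
```

View pics/w10.png

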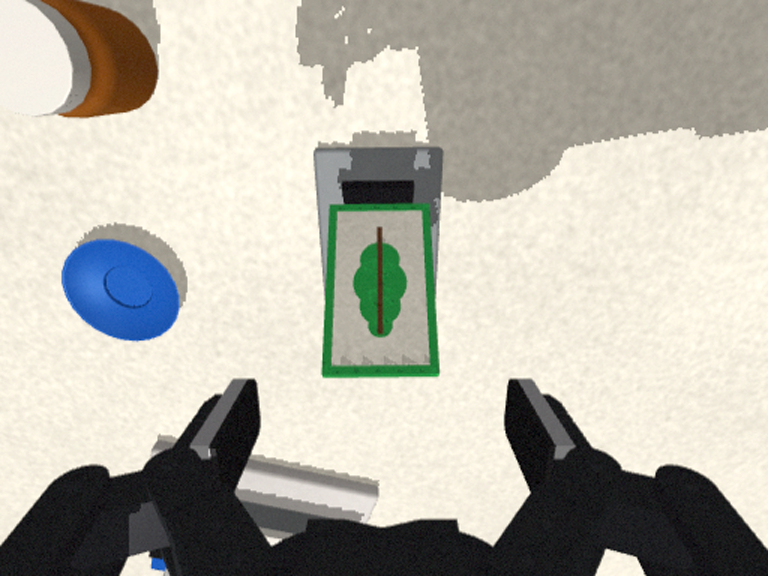

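The picture shows the plate resting squared on the easel, centred at column 380, with jar and dish undisturbed. Before tilting down to -50°, I'm checking the jar's clearance and the plate's pose.

Run:
```python
from h import *
t=load("top0.npz");print("jar",onz(t,[[302,152]],85),"dish",onz(t,[[244,157]],16))
f=load("w10.npz");g=lambda p:(np.array(p,float)+.5)/1.5-.5
px=g([(330,205),(431,205),(322,376),(439,376)])
# front face corners expected
E=np.array([LED+u*UP+8*NO+y*np.cross(zz,xe) for u,y in((0,32),(0,-32),(110,32),(110,-32))])
print((proj(f,E)-px).round(1)*1.0)
E2=np.array([LED+u*UP+8*NO-y*np.cross(zz,xe) for u,y in((0,32),(0,-32),(110,32),(110,-32))])
d=proj(f,E2)-px;print(d.round(1))
```

```text
jar [[654.09367202 -78.82065854  85.        ]] dish [[657.12021442  82.27447717  16.        ]]
[[ 66.   -0.9]
 [-67.8  -0.7]
 [ 77.6  -1.6]
 [-79.2  -1.3]]
[[-0.5 -0.7]
 [-1.4 -0.9]
 [-1.2 -1.3]
 [-0.4 -1.6]]
```

The predicted plate corners match within 1.5 px, and the jar is well clear (x = 654). Rotating to face the plate squarely.

Call:
{"method": "send_rows", "body": {"steps": [{"tx": 0.03,"ty": 0,"tz": 0.01,"rx": 0,"ry": -0.1,"rz": 0,"grip": 1},{"tx": 0.06,"ty": -0.001,"tz": 0.03,"rx": 0,"ry": -0.25,"rz": 0,"grip": 1},{"tx": 0.08,"ty": -0.001,"tz": 0.05,"rx": 0.001,"ry": -0.4,"rz": 0,"grip": 1},{"tx": 0.095,"ty": -0.002,"tz": 0.07,"rx": 0.001,"ry": -0.55,"rz": -0.001,"grip": 1},{"tx": 0.109,"ty": -0.003,"tz": 0.098,"rx": 0.002,"ry": -0.703,"rz": -0.002,"grip": 1},{"tx": 0.109,"ty": -0.003,"tz": 0.098,"rx": 0.002,"ry": -0.703,"rz": -0.002,"grip": 1},{"tx": 0.109,"ty": -0.003,"tz": 0.098,"rx": 0.002,"ry": -0.703,"rz": -0.002,"grip": 1}]}}

```text
time: 14.45
eef_pos: [474.7, -46.4, 133.8]
ee_rot: [0.697, -0.58, -0.324, -0.27]
contact_force: [0.1, 0.1, 0.3]
grip_width: 85.2
```

Run:
```python
from h import *
from rig import telemetry
print(telemetry.observe()["joint_pos"].round(2))
snap("wrist","w11",k=1.5)
snap("scene","s11",(180,80,140,130),4)
def G(up,n,phi): 
    return REST+up*UP+n*NO, pose(0,0,0,PSI,phi)[1]
plan(G(0,75,-50));plan(G(0,-22,-50))
f=load("w11.npz");E2=np.array([LED+u*UP+8*NO-y*np.cross(zz,xe) for u,y in((0,32),(0,-32),(110,32),(110,-32))])
print(proj(f,E2)*1.5)
```

```text
[-0.3   0.14  0.04 -0.79 -1.87  0.4 ]
from [475.  -46.  135.4] shift [0.0049 0.0023 0.0018] rot [-0.0008 -0.0018  0.0044] minrows 0.0
from [475.  -46.  135.4] shift [0.0045 0.0024 0.1958] rot [-0.0008 -0.0018  0.0044] minrows 1.6
[[317.44464144 203.55631849]
 [448.83604627 203.65201342]
 [326.56545899 399.42747928]
 [438.9751717  399.46161272]]
```

View pics/w11.png

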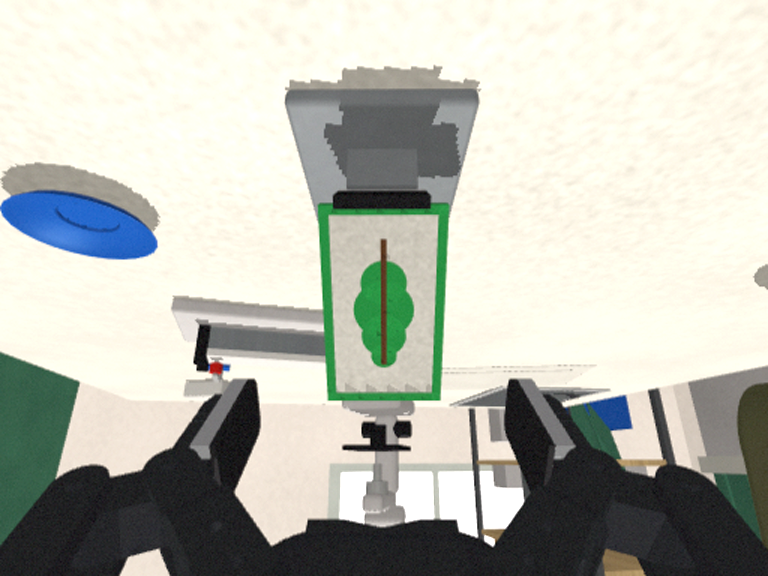

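View pics/s11.png

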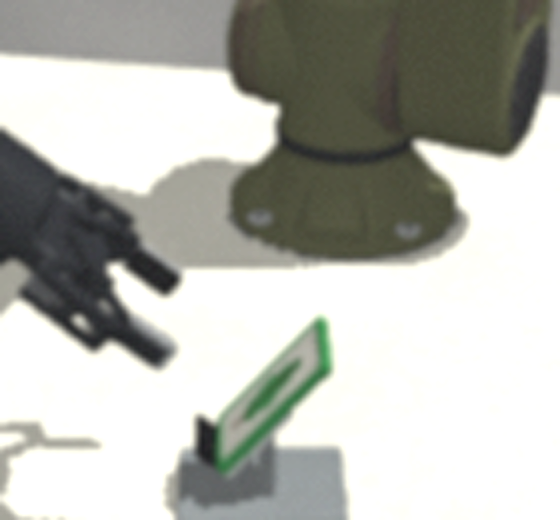

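Call:
{"method": "send_rows", "body": {"steps": [{"tx": 0.0045,"ty": 0.0024,"tz": 0.03,"rx": 0,"ry": -0.002,"rz": 0.004,"grip": 1},{"tx": 0.0045,"ty": 0.0024,"tz": 0.07,"rx": 0,"ry": -0.002,"rz": 0.004,"grip": 1},{"tx": 0.0045,"ty": 0.0024,"tz": 0.11,"rx": 0,"ry": -0.002,"rz": 0.004,"grip": 1},{"tx": 0.0045,"ty": 0.0024,"tz": 0.15,"rx": 0,"ry": -0.002,"rz": 0.004,"grip": 1},{"tx": 0.0045,"ty": 0.0024,"tz": 0.18,"rx": 0,"ry": -0.002,"rz": 0.004,"grip": 1},{"tx": 0.0045,"ty": 0.0024,"tz": 0.196,"rx": 0,"ry": -0.002,"rz": 0.004,"grip": 1},{"tx": 0.0045,"ty": 0.0024,"tz": 0.196,"rx": 0,"ry": -0.002,"rz": 0.004,"grip": 1},{"tx": 0.0045,"ty": 0.0024,"tz": 0.196,"rx": 0,"ry": -0.002,"rz": 0.004,"grip": 1}]}}

```text
time: 15.55
eef_pos: [460.6, 25.0, 69.4]
ee_rot: [0.695, -0.581, -0.326, -0.272]
contact_force: [1.0, 0.0, 0.5]
grip_width: 86.0
```

Run:
```python
from h import *
P,R=now();d=P-REST;print(d@UP,d@NO,d@np.cross(zz,xe))
snap("wrist","w12",k=1.5)
snap("scene","s12",(180,80,140,130),4)
```

```text
-1.5267831963778618 -21.99750412367647 0.23103801316735237
```

View pics/w12.png

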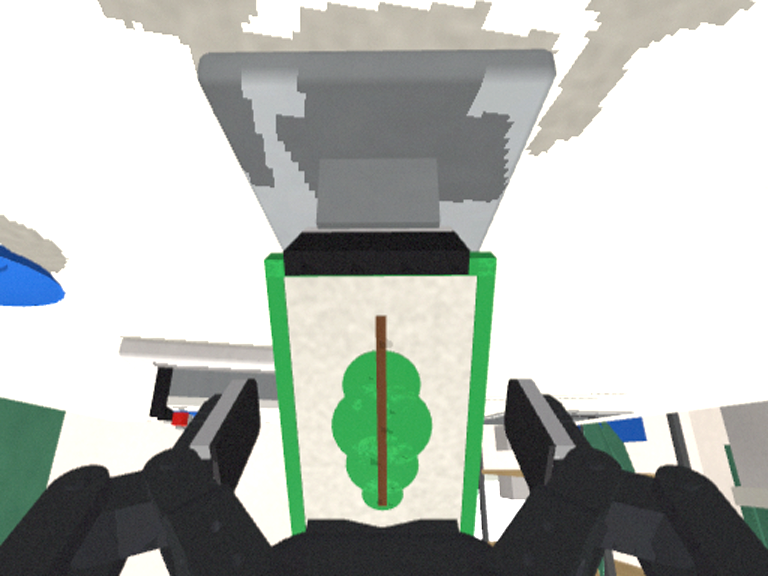

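View pics/s12.png

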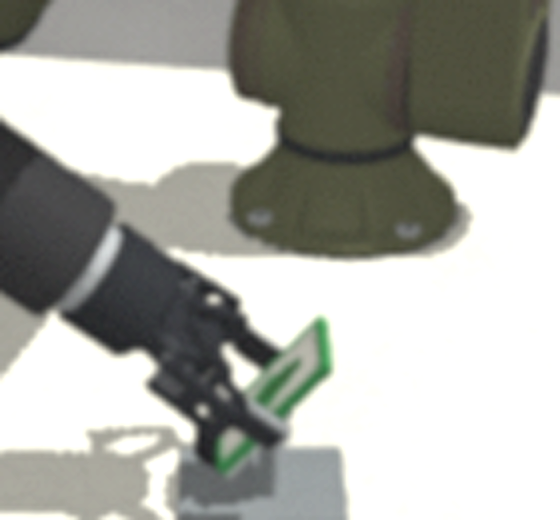

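The plate is centred between the fingers, which straddle its middle. Closing.

Call:
{"method": "send_rows", "body": {"steps": [{"tx": 0,"ty": 0,"tz": 0,"rx": 0,"ry": 0,"rz": 0,"grip": -1},{"tx": 0,"ty": 0,"tz": 0,"rx": 0,"ry": 0,"rz": 0,"grip": -1},{"tx": 0,"ty": 0,"tz": 0,"rx": 0,"ry": 0,"rz": 0,"grip": -1},{"tx": 0,"ty": 0,"tz": 0,"rx": 0,"ry": 0,"rz": 0,"grip": -1},{"tx": 0,"ty": 0,"tz": 0,"rx": 0,"ry": 0,"rz": 0,"grip": -1},{"tx": 0,"ty": 0,"tz": 0,"rx": 0,"ry": 0,"rz": 0,"grip": -1}]}}

```text
time: 16.4
eef_pos: [460.6, 24.9, 69.5]
ee_rot: [0.695, -0.581, -0.325, -0.271]
contact_force: [-0.3, -5.5, 4.3]
grip_width: 62.5
```

Run:
```python
from h import *
snap("wrist","w13",k=1.5)
def G(up,n,phi): 
    return REST+up*UP+n*NO, pose(0,0,0,PSI,phi)[1]
plan(G(40,50,-50))
```

```text
from [460.5  24.9  69.4] shift [-0.0835 -0.0006 -0.1435] rot [-0.0016  0.0026 -0.0027] minrows 1.3
```

View pics/w13.png

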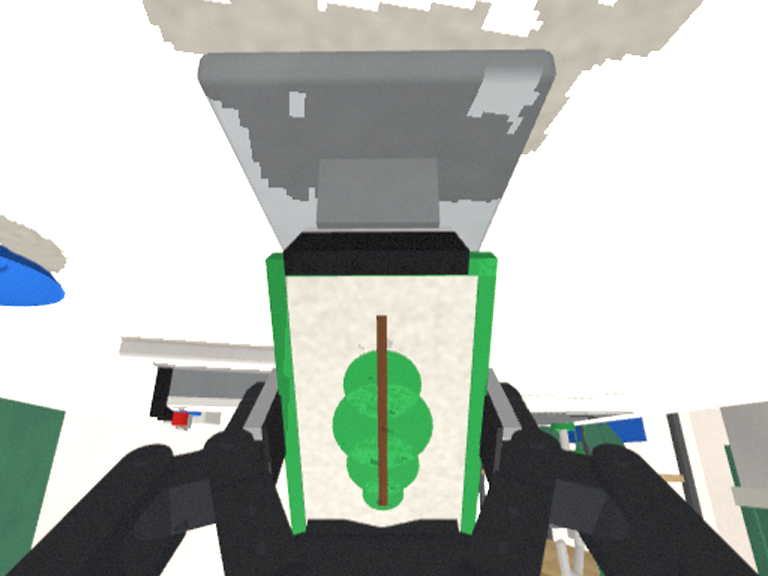

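Call:
{"method": "send_rows", "body": {"steps": [{"tx": -0.006,"ty": 0,"tz": -0.006,"rx": 0,"ry": 0,"rz": 0,"grip": -1},{"tx": -0.02,"ty": 0,"tz": -0.024,"rx": 0,"ry": 0,"rz": 0,"grip": -1},{"tx": -0.04,"ty": 0,"tz": -0.054,"rx": 0,"ry": 0,"rz": 0,"grip": -1},{"tx": -0.06,"ty": 0,"tz": -0.09,"rx": 0,"ry": 0,"rz": 0,"grip": -1},{"tx": -0.075,"ty": 0,"tz": -0.12,"rx": 0,"ry": 0,"rz": 0,"grip": -1},{"tx": -0.0835,"ty": 0,"tz": -0.1435,"rx": 0,"ry": 0,"rz": 0,"grip": -1},{"tx": -0.0835,"ty": 0,"tz": -0.1435,"rx": 0,"ry": 0,"rz": 0,"grip": -1}]}}

```text
time: 17.32
eef_pos: [465.9, -3.1, 147.9]
ee_rot: [0.695, -0.581, -0.325, -0.272]
contact_force: [-0.5, 0.9, -2.9]
grip_width: 62.9
```

Run:
```python
from h import *
snap("scene","s14",(180,80,140,130),4)
# viewer
VY=-6.5;plan(pose(450,60,215,PSI,0),pose(470,200,215,-40),pose(475,335,205,VY))
```

```text
from [465.6  -2.7 147.1] shift [-0.1868  0.0086  0.0122] rot [-0.      0.8371 -0.0038] minrows 4.7
from [450.  60. 215.] shift [-0.2682 -0.0899  0.    ] rot [ 0.    0.   -0.66] minrows 3.7
from [470. 200. 215.] shift [-0.1659 -0.2133  0.02  ] rot [ 0.      0.     -0.5583] minrows 3.1
```

View pics/s14.png

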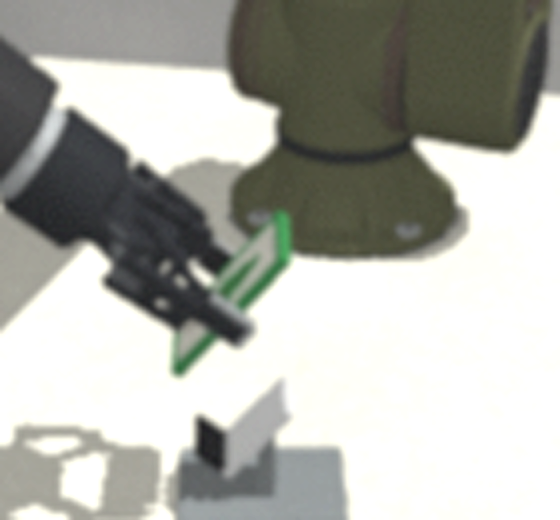

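The plate is clear of the easel. Levelling it and carrying it towards the viewer.

Call:
{"method": "send_rows", "body": {"steps": [{"tx": -0.01,"ty": 0,"tz": -0.02,"rx": 0,"ry": 0.06,"rz": 0,"grip": -1},{"tx": -0.04,"ty": 0.002,"tz": -0.03,"rx": 0,"ry": 0.2,"rz": 0,"grip": -1},{"tx": -0.08,"ty": 0.004,"tz": -0.03,"rx": 0,"ry": 0.36,"rz": -0.001,"grip": -1},{"tx": -0.12,"ty": 0.006,"tz": -0.02,"rx": 0,"ry": 0.52,"rz": -0.002,"grip": -1},{"tx": -0.155,"ty": 0.008,"tz": 0,"rx": 0,"ry": 0.68,"rz": -0.003,"grip": -1},{"tx": -0.187,"ty": 0.009,"tz": 0.012,"rx": 0,"ry": 0.837,"rz": -0.004,"grip": -1},{"tx": -0.187,"ty": 0.009,"tz": 0.012,"rx": 0,"ry": 0.837,"rz": -0.004,"grip": -1}]}}

```text
time: 18.25
eef_pos: [448.4, 64.2, 214.2]
ee_rot: [0.772, -0.636, 0.0, 0.001]
contact_force: [0.9, 0.1, -2.4]
grip_width: 62.6
```

Run:
```python
from h import *
VY=-6.5;plan(pose(470,200,215,-40),pose(475,335,205,VY))
```

```text
from [448.4  64.2 214.2] shift [-0.2583 -0.0943 -0.0022] rot [ 0.0017 -0.001  -0.6499] minrows 3.6
from [470. 200. 215.] shift [-0.1659 -0.2133  0.02  ] rot [ 0.      0.     -0.5583] minrows 3.1
```

Call:
{"method": "send_rows", "body": {"steps": [{"tx": -0.03,"ty": -0.01,"tz": 0,"rx": 0,"ry": 0,"rz": -0.08,"grip": -1},{"tx": -0.08,"ty": -0.03,"tz": 0,"rx": 0,"ry": 0,"rz": -0.2,"grip": -1},{"tx": -0.13,"ty": -0.05,"tz": 0,"rx": 0,"ry": 0,"rz": -0.34,"grip": -1},{"tx": -0.19,"ty": -0.07,"tz": -0.001,"rx": 0.001,"ry": 0,"rz": -0.48,"grip": -1},{"tx": -0.258,"ty": -0.094,"tz": -0.002,"rx": 0.002,"ry": -0.001,"rz": -0.65,"grip": -1}]}}

```text
time: 18.88
eef_pos: [472.5, 195.6, 215.0]
ee_rot: [0.939, -0.345, -0.001, -0.001]
contact_force: [0.7, -0.9, -1.2]
grip_width: 62.9
```

Run:
```python
from h import *
VY=-6.5;plan(pose(475,335,205,VY))
```

```text
from [472.5 195.6 215. ] shift [-0.1766 -0.2157  0.0206] rot [-0.0017  0.0021 -0.5639] minrows 3.2
```

Call:
{"method": "send_rows", "body": {"steps": [{"tx": -0.04,"ty": -0.05,"tz": 0.005,"rx": 0,"ry": 0,"rz": -0.13,"grip": -1},{"tx": -0.08,"ty": -0.1,"tz": 0.01,"rx": 0,"ry": 0,"rz": -0.26,"grip": -1},{"tx": -0.12,"ty": -0.15,"tz": 0.015,"rx": -0.001,"ry": 0.001,"rz": -0.4,"grip": -1},{"tx": -0.16,"ty": -0.19,"tz": 0.02,"rx": -0.002,"ry": 0.002,"rz": -0.5,"grip": -1},{"tx": -0.177,"ty": -0.216,"tz": 0.02,"rx": -0.002,"ry": 0.002,"rz": -0.564,"grip": -1},{"tx": -0.177,"ty": -0.216,"tz": 0.02,"rx": -0.002,"ry": 0.002,"rz": -0.564,"grip": -1},{"tx": -0.177,"ty": -0.216,"tz": 0.02,"rx": -0.002,"ry": 0.002,"rz": -0.564,"grip": -1}]}}

```text
time: 19.75
eef_pos: [475.7, 334.2, 205.6]
ee_rot: [0.998, -0.06, 0.0, 0.001]
contact_force: [-0.3, -0.6, -2.2]
grip_width: 62.3
```

Run:
```python
from h import *
from rig import telemetry
print(telemetry.observe()["joint_pos"].round(2))
snap("wrist","w15",k=1.5)
snap("scene","s15",(300,120,120,160),3.7)
```

```text
[ 0.96 -0.01 -0.01  0.   -1.57  0.49]
```

View pics/w15.png

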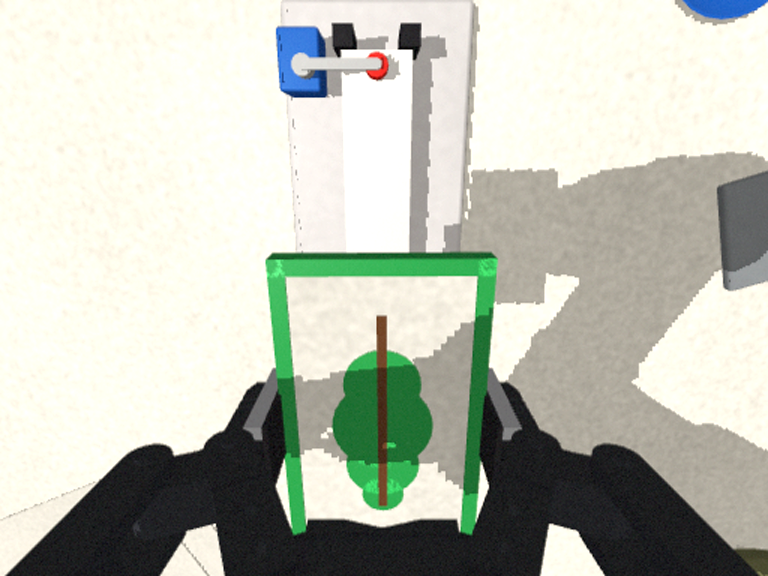

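View pics/s15.png

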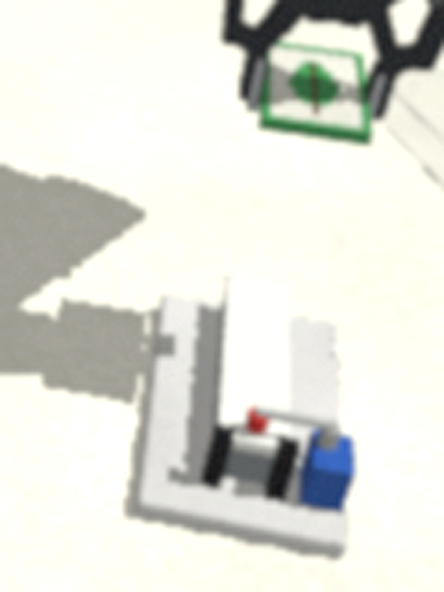

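Run:
```python
import numpy as np,cv2
im=np.load("w15.npz")["img"][:,:,::-1][0:170,180:325]
cv2.imwrite("pics/w15z.png",cv2.resize(im,None,fx=3.5,fy=3.5,interpolation=cv2.INTER_CUBIC))
```

```text
(no output)
```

View pics/w15z.png

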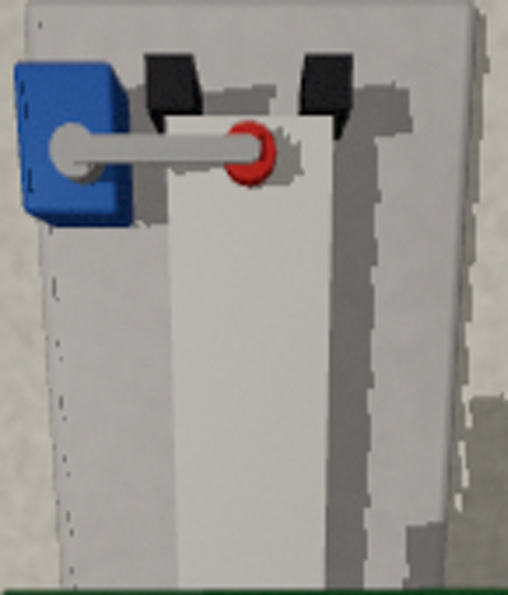

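Run:
```python
from h import *
f=load("w15.npz");P,R=now()
g=lambda p:np.array([180,0])+(np.array(p,float)+.5)/3.5-.5
q=onz(f,g([(166,115),(334,115),(178,588),(326,588)]),50);print(q.round(1))
m1=(q[0]+q[1])/2;m2=(q[2]+q[3])/2;d=m1-m2;y=np.degrees(np.arctan2(d[1],d[0]));print("yaw",y,m1,m2)
e=q[0]-q[1];print("from end",np.degrees(np.arctan2(e[1],e[0]))-90,np.linalg.norm(e))
for k in (0,1):
  e=q[k]-q[k+2];print(np.degrees(np.arctan2(e[1],e[0])))
for yy in (y,-6.4):
  u=np.array([np.cos(np.radians(yy)),np.sin(np.radians(yy)),0]);print("origin",m1-78*u)
st=onz(f,g([(150,105),(350,105)]),60);print("stop tops near edge",st)
print("roller top",onz(f,g([(250,150)]),69), P,np.degrees(np.arctan2(R[1,0],R[0,0])))
# held plate: top face corners in px*1.5
gg=lambda p:(np.array(p,float)+.5)/1.5-.5
for d in (18,20,22,24): # plate centre behind TCP by d; top face z=-d-4
  print(d,[((proj(f,P+R@np.array([X,Y,-d-4.]))+.5)*1.5-.5).round(0)[0].tolist() for X,Y in ((55,-32),(55,32))],[((proj(f,P+R@np.array([X,Y,-d+4.]))+.5)*1.5-.5).round(0)[0].tolist() for X,Y in ((55,-32),(55,32))])
```

```text
[[617.1 343.2  50. ]
 [611.8 299.5  50. ]
 [491.2 358.6  50. ]
 [485.9 314.1  50. ]]
yaw -6.795869253926023 [614.44388644 321.38189424  50.        ] [488.54489424 336.38523447  50.        ]
from end -6.8466455525881 44.036515210480054
-6.96971750419781
-6.622038425413464
origin [536.99191118 330.61181988  50.        ]
origin [536.92998875 330.07647095  50.        ]
stop tops near edge [[617.79001578 346.31745848  60.        ]
 [611.76705798 296.15272491  60.        ]]
roller top [[603.23827927 322.57324366  69.        ]] [475.74229553 334.25810309 206.21053027] -6.819936842371245
18 [[272.0, 250.0], [497.0, 250.0]] [[278.0, 244.0], [490.0, 244.0]]
20 [[270.0, 252.0], [499.0, 252.0]] [[277.0, 246.0], [492.0, 246.0]]
22 [[268.0, 254.0], [501.0, 254.0]] [[275.0, 247.0], [494.0, 247.0]]
24 [[267.0, 255.0], [503.0, 255.0]] [[274.0, 249.0], [495.0, 249.0]]
```

Viewer found at origin (537, 330.6), yaw -6.8°. I'm setting down with the plate centre at about x_v = -20 (front edge 25 mm short of the roller).

```bash
cat >> h.py <<'E'
VY=-6.8;vx=np.array([np.cos(np.radians(VY)),np.sin(np.radians(VY)),0]);vy=np.cross(zz,vx);VO=np.array([537,330.6,0])
def V(x,y,z): return VO+x*vx+y*vy+z*zz, pose(0,0,0,VY)[1]
def where():
    P,R=now();d=P-VO;print("TCP in viewer",(d@vx).round(2),(d@vy).round(2),d[2].round(2),"yaw",np.degrees(np.arctan2(R[1,0],R[0,0])).round(2)-VY,"tilt",R[2,:2].round(4))
E
python3 -c "
from h import *
plan(V(-18,0,60))"
```

```text
from [475.7 334.3 206.2] shift [ 0.086  -0.0074  0.2926] rot [ 0.0005 -0.0018 -0.0003] minrows 2.4
```

Call:
{"method": "send_rows", "body": {"steps": [{"tx": 0.025,"ty": -0.002,"tz": 0.03,"rx": 0,"ry": -0.002,"rz": 0,"grip": -1},{"tx": 0.06,"ty": -0.005,"tz": 0.08,"rx": 0,"ry": -0.002,"rz": 0,"grip": -1},{"tx": 0.086,"ty": -0.0074,"tz": 0.14,"rx": 0,"ry": -0.002,"rz": 0,"grip": -1},{"tx": 0.086,"ty": -0.0074,"tz": 0.2,"rx": 0,"ry": -0.002,"rz": 0,"grip": -1},{"tx": 0.086,"ty": -0.0074,"tz": 0.25,"rx": 0,"ry": -0.002,"rz": 0,"grip": -1},{"tx": 0.086,"ty": -0.0074,"tz": 0.28,"rx": 0,"ry": -0.002,"rz": 0,"grip": -1},{"tx": 0.086,"ty": -0.0074,"tz": 0.292,"rx": 0,"ry": -0.002,"rz": 0,"grip": -1},{"tx": 0.086,"ty": -0.0074,"tz": 0.292,"rx": 0,"ry": -0.002,"rz": 0,"grip": -1},{"tx": 0.086,"ty": -0.0074,"tz": 0.292,"rx": 0,"ry": -0.002,"rz": 0,"grip": -1}]}}

```text
time: 20.98
eef_pos: [519.5, 334.1, 61.7]
ee_rot: [0.998, -0.058, 0.001, -0.0]
contact_force: [0.5, -1.0, -1.3]
grip_width: 62.9
```

Run:
```python
from h import *
where()
snap("wrist","w16",k=1.5,gain=1)
snap("scene","s16",(310,170,100,110),5.4,1)
```

```text
TCP in viewer -17.78 1.37 61.66 yaw 0.08999999999999986 tilt [ 0.0015 -0.0007]
```

View pics/w16.png

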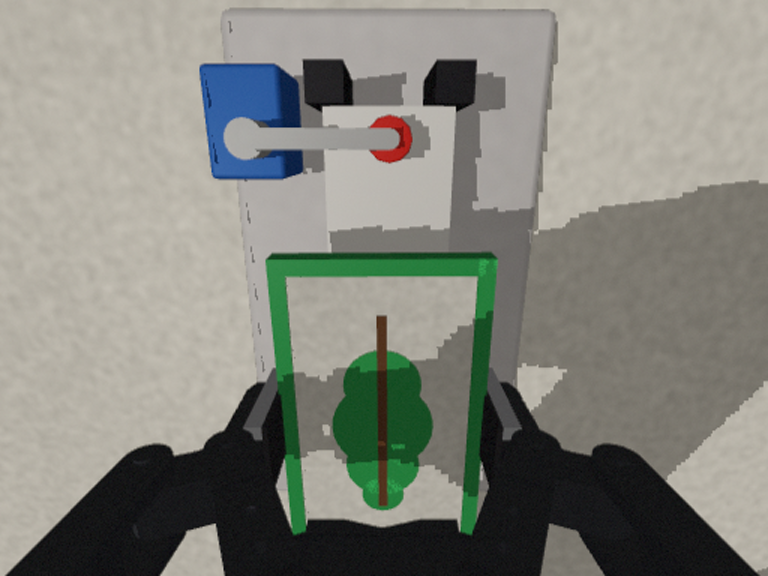

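View pics/s16.png

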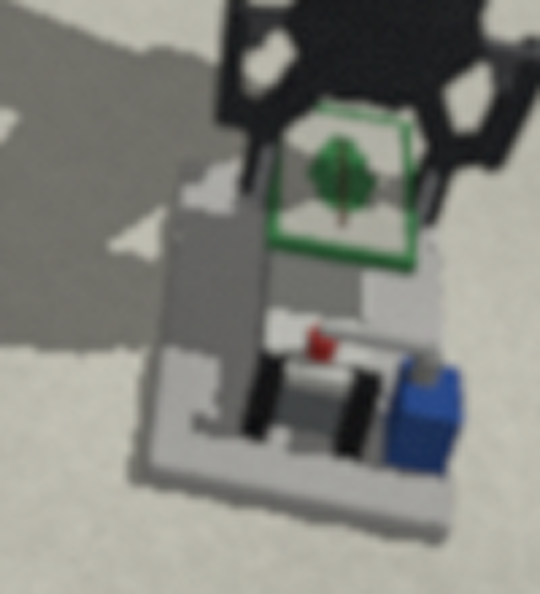

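Run:
```python
from h import *
f=load("w16.npz");P,R=now()
gg=lambda p:(np.array(p,float)+.5)/1.5-.5
q=onz(f,gg([(322,107),(456,107),(331,250),(448.5,250)]),50)
for r in q: d=r-VO;print((d@vx).round(1),(d@vy).round(1))
plan(V(-18,0,42))
```

```text
77.4 22.1
77.5 -22.0
29.3 20.9
29.4 -22.0
from [519.4 334.1  61.5] shift [-0.0002  0.0027  0.039 ] rot [-0.0007 -0.0012  0.0015] minrows 0.3
```

The bed edges re-measure at y ±22 with its end at x = 77.5, which confirms the fit. Lowering gently.

Call:
{"method": "send_rows", "body": {"steps": [{"tx": 0,"ty": 0.0027,"tz": 0.015,"rx": -0.001,"ry": -0.001,"rz": 0.001,"grip": -1},{"tx": 0,"ty": 0.0027,"tz": 0.03,"rx": -0.001,"ry": -0.001,"rz": 0.001,"grip": -1},{"tx": 0,"ty": 0.0027,"tz": 0.04,"rx": -0.001,"ry": -0.001,"rz": 0.001,"grip": -1},{"tx": 0,"ty": 0.0027,"tz": 0.045,"rx": -0.001,"ry": -0.001,"rz": 0.001,"grip": -1},{"tx": 0,"ty": 0.0027,"tz": 0.049,"rx": -0.001,"ry": -0.001,"rz": 0.001,"grip": -1},{"tx": 0,"ty": 0.0027,"tz": 0.051,"rx": -0.001,"ry": -0.001,"rz": 0.001,"grip": -1},{"tx": 0,"ty": 0.0027,"tz": 0.051,"rx": -0.001,"ry": -0.001,"rz": 0.001,"grip": -1},{"tx": 0,"ty": 0.0027,"tz": 0.051,"rx": -0.001,"ry": -0.001,"rz": 0.001,"grip": -1}]}}

```text
time: 22.08
eef_pos: [518.9, 332.4, 35.1]
ee_rot: [0.998, -0.059, -0.0, 0.001]
contact_force: [0.0, -0.4, -3.0]
grip_width: 62.8
```

Run:
```python
from h import *
where()
```

```text
TCP in viewer -18.19 -0.39 35.11 yaw 0.03000000000000025 tilt [-0.0006  0.0015]
```

Lower in 1 mm steps until it touches.

Call:
{"method": "send_rows", "body": {"steps": [{"tx": 0,"ty": 0,"tz": 0.002,"rx": 0,"ry": 0,"rz": 0,"grip": -1},{"tx": 0,"ty": 0,"tz": 0.004,"rx": 0,"ry": 0,"rz": 0,"grip": -1},{"tx": 0,"ty": 0,"tz": 0.004,"rx": 0,"ry": 0,"rz": 0,"grip": -1}]}}

```text
time: 22.45
eef_pos: [518.8, 332.2, 32.8]
ee_rot: [0.998, -0.059, -0.001, 0.001]
contact_force: [-0.0, 0.2, -1.9]
grip_width: 62.6
```

Call:
{"method": "send_rows", "body": {"steps": [{"tx": 0,"ty": 0,"tz": 0.001,"rx": 0,"ry": 0,"rz": 0,"grip": -1},{"tx": 0,"ty": 0,"tz": 0.002,"rx": 0,"ry": 0,"rz": 0,"grip": -1},{"tx": 0,"ty": 0,"tz": 0.002,"rx": 0,"ry": 0,"rz": 0,"grip": -1}]}}

```text
time: 22.82
eef_pos: [518.8, 332.3, 31.9]
ee_rot: [0.998, -0.059, -0.0, 0.001]
contact_force: [-0.3, 0.1, -1.8]
grip_width: 62.5
```

Call:
{"method": "send_rows", "body": {"steps": [{"tx": 0,"ty": 0,"tz": 0.001,"rx": 0,"ry": 0,"rz": 0,"grip": -1},{"tx": 0,"ty": 0,"tz": 0.002,"rx": 0,"ry": 0,"rz": 0,"grip": -1},{"tx": 0,"ty": 0,"tz": 0.003,"rx": 0,"ry": 0,"rz": 0,"grip": -1},{"tx": 0,"ty": 0,"tz": 0.003,"rx": 0,"ry": 0,"rz": 0,"grip": -1}]}}

```text
time: 23.32
eef_pos: [519.0, 332.4, 31.5]
ee_rot: [0.998, -0.059, -0.0, 0.001]
contact_force: [-4.2, -2.4, 5.5]
grip_width: 62.4
```

Run:
```python
from h import *
where()
snap("wrist","w17",k=1.5,gain=1)
snap("scene","s17",(310,170,100,110),5.4,1)
```

```text
TCP in viewer -18.09 -0.37 31.47 yaw 0.040000000000000036 tilt [-0.0002  0.0014]
```

View pics/w17.png

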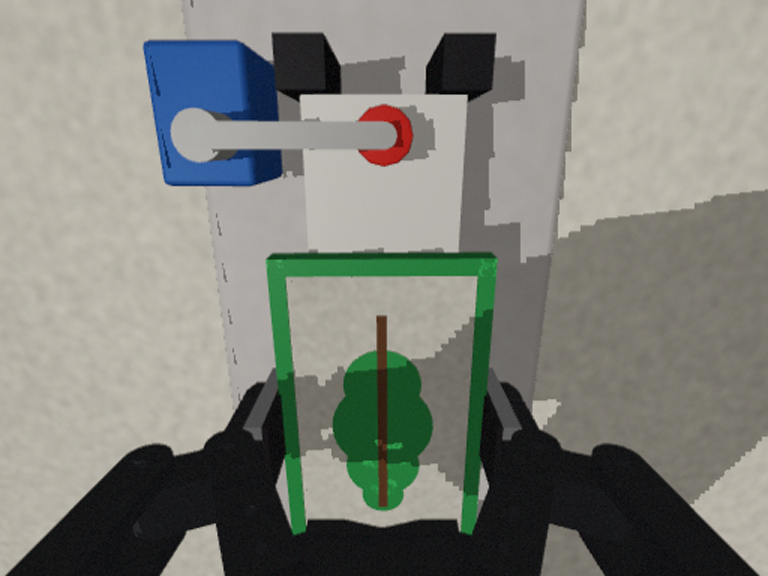

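View pics/s17.png

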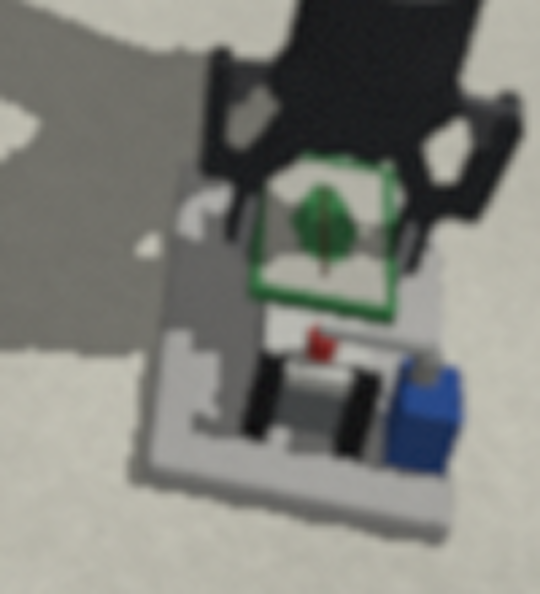

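The plate is touching the bed (about 8 N) and short of the roller, which has not moved. I'll open briefly so it settles flat, then regrip for the slide.

Call:
{"method": "send_rows", "body": {"steps": [{"tx": 0,"ty": 0,"tz": -0.001,"rx": 0,"ry": 0,"rz": 0,"grip": -1},{"tx": 0,"ty": 0,"tz": -0.001,"rx": 0,"ry": 0,"rz": 0,"grip": 1},{"tx": 0,"ty": 0,"tz": -0.001,"rx": 0,"ry": 0,"rz": 0,"grip": 1},{"tx": 0,"ty": 0,"tz": -0.001,"rx": 0,"ry": 0,"rz": 0,"grip": 1},{"tx": 0,"ty": 0,"tz": -0.001,"rx": 0,"ry": 0,"rz": 0,"grip": 1},{"tx": 0,"ty": 0,"tz": -0.001,"rx": 0,"ry": 0,"rz": 0,"grip": 1}]}}

```text
time: 24.18
eef_pos: [518.8, 332.3, 30.9]
ee_rot: [0.998, -0.059, -0.0, 0.001]
contact_force: [0.4, -0.5, 0.6]
grip_width: 85.3
```

Run:
```python
from h import *
where()
f=snap("wrist","w18",k=1.5,gain=1)
P,R=now()
for dy in (0,): 
  E=[VO+x*vx+y*vy+58*zz for x,y in((35,32),(35,-32))];print(proj(f,E)*1.5)
```

```text
TCP in viewer -18.26 -0.46 30.86 yaw 0.019999999999999574 tilt [-0.0009  0.0017]
[[267.07282054 260.13096082]
 [499.35328451 260.11397594]]
```

View pics/w18.png

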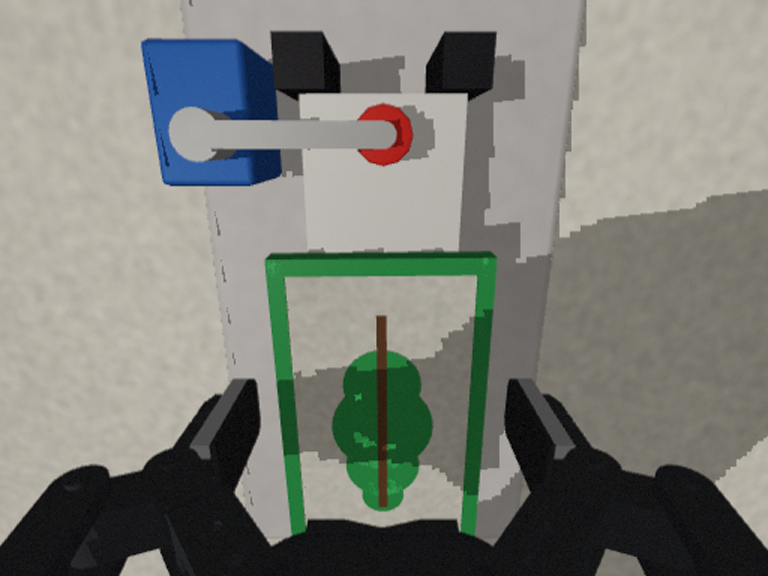

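The plate lies flat and lengthwise, with its front edge at x_v ≈ 35, as predicted. Regripping.

Call:
{"method": "send_rows", "body": {"steps": [{"tx": 0,"ty": 0,"tz": 0,"rx": 0,"ry": 0,"rz": 0,"grip": -1},{"tx": 0,"ty": 0,"tz": 0,"rx": 0,"ry": 0,"rz": 0,"grip": -1},{"tx": 0,"ty": 0,"tz": 0,"rx": 0,"ry": 0,"rz": 0,"grip": -1},{"tx": 0,"ty": 0,"tz": 0,"rx": 0,"ry": 0,"rz": 0,"grip": -1},{"tx": 0,"ty": 0,"tz": 0,"rx": 0,"ry": 0,"rz": 0,"grip": -1}]}}

```text
time: 24.85
eef_pos: [519.0, 332.5, 31.3]
ee_rot: [0.998, -0.059, -0.0, 0.001]
contact_force: [-0.7, 1.0, 3.5]
grip_width: 62.3
```

Call:
{"method": "send_rows", "body": {"steps": [{"tx": 0.004,"ty": 0,"tz": 0,"rx": 0,"ry": 0,"rz": 0,"grip": -1},{"tx": 0.012,"ty": 0,"tz": 0,"rx": 0,"ry": 0,"rz": 0,"grip": -1},{"tx": 0.02,"ty": 0,"tz": 0,"rx": 0,"ry": 0,"rz": 0,"grip": -1},{"tx": 0.028,"ty": 0,"tz": 0,"rx": 0,"ry": 0,"rz": 0,"grip": -1},{"tx": 0.036,"ty": 0,"tz": 0,"rx": 0,"ry": 0,"rz": 0,"grip": -1},{"tx": 0.044,"ty": 0,"tz": 0,"rx": 0,"ry": 0,"rz": 0,"grip": -1},{"tx": 0.05,"ty": 0,"tz": 0,"rx": 0,"ry": 0,"rz": 0,"grip": -1},{"tx": 0.056,"ty": 0,"tz": 0,"rx": 0,"ry": 0,"rz": 0,"grip": -1},{"tx": 0.062,"ty": 0,"tz": 0,"rx": 0,"ry": 0,"rz": 0,"grip": -1},{"tx": 0.068,"ty": 0,"tz": 0,"rx": 0,"ry": 0,"rz": 0,"grip": -1},{"tx": 0.072,"ty": 0,"tz": 0,"rx": 0,"ry": 0,"rz": 0,"grip": -1},{"tx": 0.072,"ty": 0,"tz": 0,"rx": 0,"ry": 0,"rz": 0,"grip": -1}]}}

```text
time: 26.35
eef_pos: [554.4, 328.2, 31.3]
ee_rot: [0.998, -0.059, -0.001, 0.001]
contact_force: [-2.6, 0.1, 5.4]
grip_width: 62.7
```

Run:
```python
from h import *
where()
f=snap("wrist","w19",k=1.5,gain=1)
```

```text
TCP in viewer 17.6 -0.33 31.33 yaw 0.040000000000000036 tilt [-0.0011  0.0016]
```

View pics/w19.png

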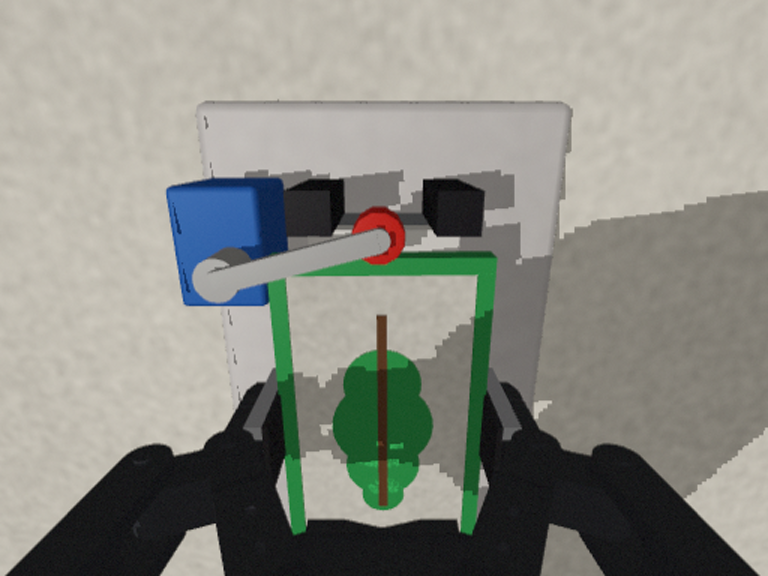

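The roller arm has been swung aside, and about 6–7 mm remain to the stops. Creeping on.

Call:
{"method": "send_rows", "body": {"steps": [{"tx": 0.003,"ty": 0,"tz": 0,"rx": 0,"ry": 0,"rz": 0,"grip": -1},{"tx": 0.006,"ty": 0,"tz": 0,"rx": 0,"ry": 0,"rz": 0,"grip": -1},{"tx": 0.009,"ty": 0,"tz": 0,"rx": 0,"ry": 0,"rz": 0,"grip": -1},{"tx": 0.011,"ty": 0,"tz": 0,"rx": 0,"ry": 0,"rz": 0,"grip": -1},{"tx": 0.011,"ty": 0,"tz": 0,"rx": 0,"ry": 0,"rz": 0,"grip": -1}]}}

```text
time: 27.02
eef_pos: [559.7, 327.6, 31.3]
ee_rot: [0.998, -0.059, -0.001, 0.001]
contact_force: [-3.9, 0.1, 5.7]
grip_width: 63.0
```

Call:
{"method": "send_rows", "body": {"steps": [{"tx": 0.002,"ty": 0,"tz": 0,"rx": 0,"ry": 0,"rz": 0,"grip": -1},{"tx": 0.002,"ty": 0,"tz": 0,"rx": 0,"ry": 0,"rz": 0,"grip": -1}]}}

```text
time: 27.28
eef_pos: [560.6, 327.5, 31.3]
ee_rot: [0.998, -0.059, -0.001, 0.001]
contact_force: [-4.1, 1.3, 5.6]
grip_width: 62.4
```

Call:
{"method": "send_rows", "body": {"steps": [{"tx": 0.001,"ty": 0,"tz": 0,"rx": 0,"ry": 0,"rz": 0,"grip": -1},{"tx": 0.001,"ty": 0,"tz": 0,"rx": 0,"ry": 0,"rz": 0,"grip": -1}]}}

```text
time: 27.52
eef_pos: [560.6, 327.5, 31.3]
ee_rot: [0.998, -0.059, -0.001, 0.001]
contact_force: [-5.4, 1.0, 6.4]
grip_width: 62.7
```

Run:
```python
from h import *
where()
f=snap("wrist","w20",(170,80,170,120),4,gain=1)
```

```text
TCP in viewer 23.83 -0.27 31.3 yaw 0.04999999999999982 tilt [-0.0024  0.0018]
```

View pics/w20.png

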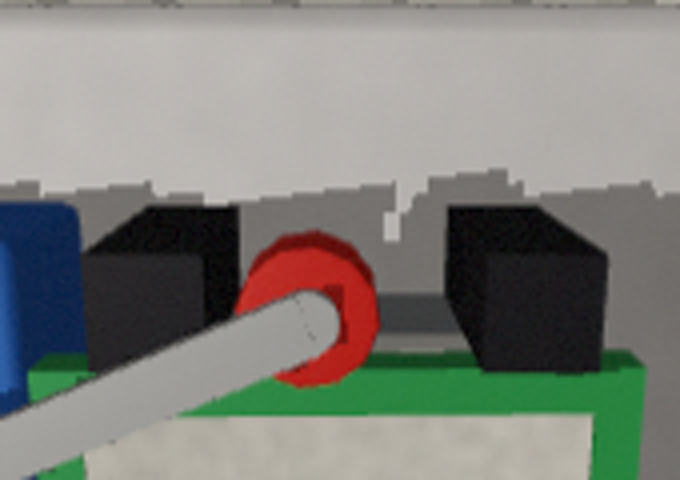

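It's at or near contact. I'm pushing a touch more until the force rises.

Call:
{"method": "send_rows", "body": {"steps": [{"tx": 0.001,"ty": 0,"tz": 0,"rx": 0,"ry": 0,"rz": 0,"grip": -1},{"tx": 0.002,"ty": 0,"tz": 0,"rx": 0,"ry": 0,"rz": 0,"grip": -1},{"tx": 0.002,"ty": 0,"tz": 0,"rx": 0,"ry": 0,"rz": 0,"grip": -1}]}}

```text
time: 27.95
eef_pos: [560.7, 327.5, 31.3]
ee_rot: [0.998, -0.059, -0.002, 0.001]
contact_force: [-11.7, 0.1, 9.9]
grip_width: 62.9
```

Force rose to about 12 N with no further travel, so the plate is against the stops. Relaxing and releasing.

Call:
{"method": "send_rows", "body": {"steps": [{"tx": -0.001,"ty": 0,"tz": 0,"rx": 0,"ry": 0,"rz": 0,"grip": -1},{"tx": -0.001,"ty": 0,"tz": 0,"rx": 0,"ry": 0,"rz": 0,"grip": 1},{"tx": -0.001,"ty": 0,"tz": 0,"rx": 0,"ry": 0,"rz": 0,"grip": 1},{"tx": -0.001,"ty": 0,"tz": 0,"rx": 0,"ry": 0,"rz": 0,"grip": 1},{"tx": -0.001,"ty": 0,"tz": 0,"rx": 0,"ry": 0,"rz": 0,"grip": 1},{"tx": -0.001,"ty": 0,"tz": 0,"rx": 0,"ry": 0,"rz": 0,"grip": 1}]}}

```text
time: 28.7
eef_pos: [562.1, 327.1, 30.8]
ee_rot: [0.998, -0.059, -0.0, 0.001]
contact_force: [-0.2, -0.5, -0.5]
grip_width: 85.6
```

Run:
```python
from h import *
where()
f=snap("wrist","w21",k=1.5,gain=1)
```

```text
TCP in viewer 25.32 -0.53 30.8 yaw 0.019999999999999574 tilt [-0.0008  0.0018]
```

View pics/w21.png

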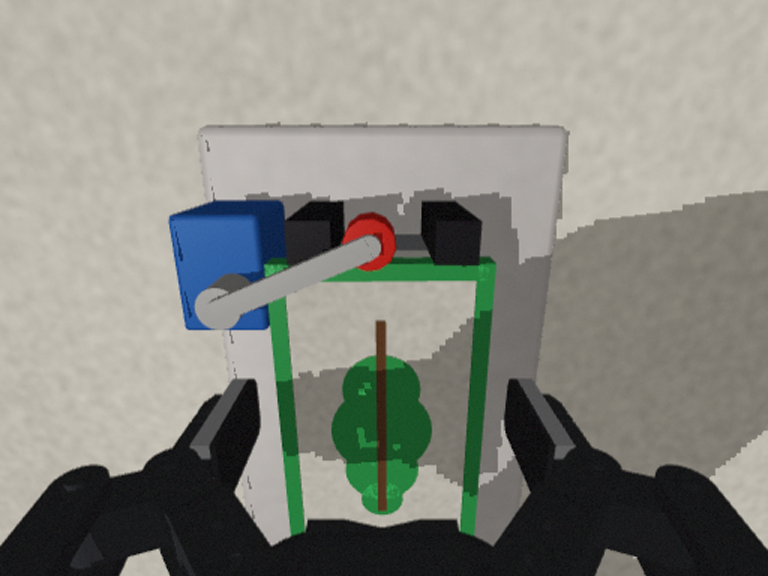

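Released; the plate stays against both stops with the arm deflected. Lifting straight away.

Call:
{"method": "send_rows", "body": {"steps": [{"tx": 0,"ty": 0,"tz": -0.02,"rx": 0,"ry": 0,"rz": 0,"grip": 1},{"tx": 0,"ty": 0,"tz": -0.06,"rx": 0,"ry": 0,"rz": 0,"grip": 1},{"tx": 0,"ty": 0,"tz": -0.12,"rx": 0,"ry": 0,"rz": 0,"grip": 1},{"tx": 0,"ty": 0,"tz": -0.2,"rx": 0,"ry": 0,"rz": 0,"grip": 1},{"tx": -0.06,"ty": 0,"tz": -0.26,"rx": 0,"ry": 0,"rz": 0,"grip": 1},{"tx": -0.14,"ty": 0,"tz": -0.3,"rx": 0,"ry": 0,"rz": 0,"grip": 1},{"tx": -0.2,"ty": 0,"tz": -0.3,"rx": 0,"ry": 0,"rz": 0,"grip": 1},{"tx": -0.2,"ty": 0,"tz": -0.3,"rx": 0,"ry": 0,"rz": 0,"grip": 1},{"tx": -0.2,"ty": 0,"tz": -0.3,"rx": 0,"ry": 0,"rz": 0,"grip": 1}]}}

```text
time: 29.88
eef_pos: [463.2, 339.3, 182.2]
ee_rot: [0.998, -0.059, 0.0, 0.0]
contact_force: [-0.0, -0.6, 0.6]
grip_width: 85.3
```

Run:
```python
from h import *
f=snap("wrist","w22",(170,0,180,200),3,gain=1)
snap("scene","s22",(80,80,340,220),2.3,1.3)
print(proj(f,[VO+x*vx+y*vy+58*zz for x,y in((77.5,32),(77.5,-32),(-32.5,32),(-32.5,-32))])*3-[510,0])
```

```text
[[136.45123034  18.77138815]
 [376.51871119  18.88977189]
 [151.92624924 432.99443899]
 [359.85441805 433.09854846]]
```

View pics/w22.png

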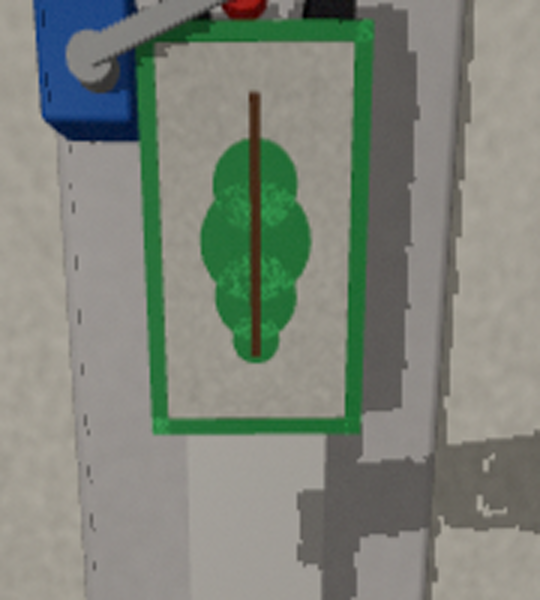

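View pics/s22.png

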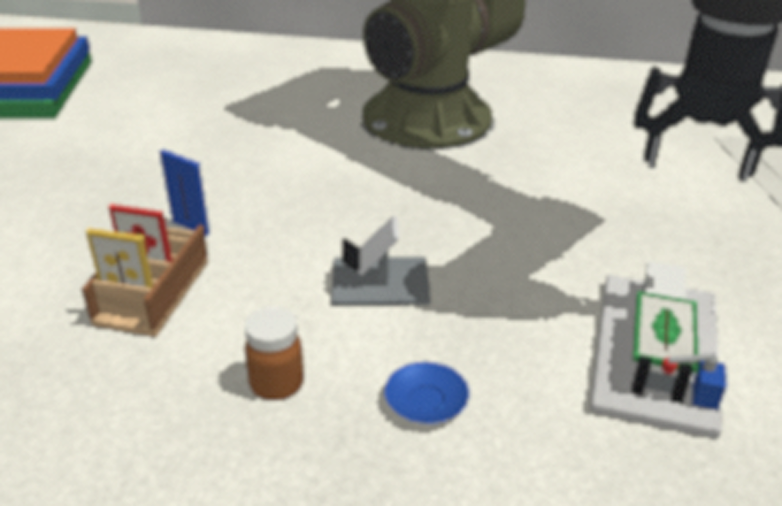

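The plate's corners match the computed home pose within about 1 px. The arm is deflected, and the other objects are where they were.

```bash
python3 -c "
from rig import ticket,telemetry
print(telemetry.observe()['contact_force'].round(1));print(ticket.hand_in())"
```

```text
[ 0.  -0.1  0.7]
the job is handed in; nothing more can be done
None
```

I carried out the whole job and handed it in at about 30 s of the 64 s allowed; the hand-in gives no verdict.

- **What I did:** I drew the green plate straight up out of its slot, leaned it on the easel and let go. I then took it again by its long sides and set it flat on the bed short of the roller. From there I slid it until the force rose to about 12 N with no more travel, released it and lifted clear.
- **Last checks:** In the last wrist picture the plate's corners match the computed home pose within about 1 px (roughly 1 mm), though they were read by eye. The switch arm is visibly swung aside, but I did not measure its angle. The red and yellow plates, the jar and the dish look unmoved. The gripper is clear and reads almost no contact force.
- **Disagreements:** My first view-based estimates of the easel differed by about 3 mm, and a closer picture settled it. The first move calls were refused because each row needs all seven numbers; nothing moved.

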